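# Move the misplaced beaker to its own set

## Task

The blue beaker on top of the leaning stack was put away with the wrong set. Lift it off the stack without dragging the white beakers along, and nest it upright, all the way down, in the blue beaker on the round stand, with the two handles turned at least a quarter turn apart. Set it down gently rather than dropping it, and leave the timer, the tape roll and the dish alone.

Things in the scene. Friction and masses are not known exactly. Their poses are not given: they have to be found in the camera images.
- beaker_top_mid (a point): Blue beaker on top of the leaning stack, to be moved (shape: see beaker_top). Point on its axis at half height, 45 mm below the rim. z along the axis to the mouth, x towards the handle. At the start it leans 25 degrees, mouth towards the robot's side, handle on the upper side. It pulls out along its own axis, 58 mm until free, with 1 to 3 mm play.
- beaker_top_handle (a point): Point on that beaker's handle, 52 mm from the axis, 60 mm above the foot. The handle is an open hook of 8 mm round bar: it leaves the collar 9 mm below the rim, stands out to 56 mm from the axis and hangs down to 36 mm above the foot, so nested beakers need their handles turned apart.
- beaker_next_mid (a point): White beaker directly below the blue one in the stack, of the same shape; point on its axis at half height; z along the axis to its mouth. It must stay in place. Its handle is turned 60 degrees from the blue one's, seen along the axis.
- beaker_low_mid (a point): Lowest white beaker of the stack, same shape; point on its axis at half height. It must stay in place.
- holder: Fixed holder for the leaning stack: a base plate 140 mm (x) by 84 mm (y), a sloped foot ring and two steel rails that carry the stack from underneath. Origin on the table, on the plate's centre line, 60 mm from its back edge; the stack leans towards its -x by 25 degrees; the rails lie under the stack and end 12 mm below the rim of the top beaker.
- beaker_base_mid (a point): Blue beaker standing upright and loose on the round stand, same shape and size; point on its axis at half height (45 mm above its foot). z up, x towards its handle, which may point anywhere. A beaker nested in it rests with its collar on this one's rim, 32 mm higher than this one. With handles in line they meet and it cannot go down.
- beaker_base_handle (a point): A point on the hanging bar of the handle of the blue beaker on the stand, 52 mm from its axis and 60 mm above its foot.
- stand: Fixed round black stand, 92 mm in diameter, 6 mm thick, with a low grey ring (51 mm outside, 7 mm high) round the foot of the blue beaker; origin at the centre of its underside, on the table.
- timer: Bystander: round white and black bench timer, 64 mm wide, 49 mm high, loose; origin at the centre of its underside.
- tape: Bystander: roll of yellow label tape, 66 mm wide, 19 mm high, loose, lying flat; origin at the centre of its underside.
- dish: Bystander: flat round clear dish with lid, 62 mm wide, 14 mm high, loose; origin at the centre of its underside.
- beaker_top: The same beaker, origin at the centre of its foot. 90 mm tall, about 60 g: tapered body 33 mm wide at the foot, 49 mm at 58 mm up; above that a straight round collar, 62 mm outside, 32 mm high, up to the rim; wall 2.8 mm. Only the collar stands out of the beaker below, whose equal collar begins right under it: fingers reaching over 32 mm below the rim grip both.
- beaker_base: The blue beaker on the stand again, with its origin at the centre of its foot.
Mind the look-alikes: they are no part of the job. What is shaped like the part that bears beaker_next_mid but red is not meant.

How it is judged:
By the outcome, as a careful person would: the job done as asked, in the order asked, and still so for the second after the job is handed in, with the robot touching nothing.
It also fails if it takes over 51 s, if anything falls off the work surface, if the arm or the gripper's body presses on something with over 40 N, if the wrist force passes 120 N, or if a joint passes its speed limit or range.

## Robot

A 7-joint arm with a two-finger parallel gripper is mounted at the origin on a cart in front of the work surface, level with it; the furniture and walls round the work are solid. World frame = base frame: x ahead of the robot, y to its left, z up, the work surface at z = 0. Lengths are in m, angles in rad, forces in N, time in s.
With the tool pointing down it reaches from about 0.425 to 0.95 m from the base axis. Payload 4.7 kg.
Tool frame: the origin (TCP) lies midway between the tips of the shut fingers; the grasp point (between the pads) lies 19 mm behind it (robot.tcp_to_grasp is the distance from the TCP to the grasp point, in m); z points along the fingers, y is the direction in which the jaws open and shut (so a half turn about z gives the same grasp; the last joint's range is limited). The gripper opens to 87 mm and grips with 3 to 60 N. Pads are 19 mm wide; open, the fingers measure 117 mm over their backs; the gripper's body (75 mm by 190 mm) begins 51 mm behind the grasp point.
Start: joints at [-1.249, 0.469, -0.049, 1.532, 0.024, 1.141, -0.082], TCP at [0.232, 0.634, 0.223] pointing down, gripper open.
Joint ranges: [-2.59, 2.59], [-0.33, 1.99], [-1.39, 1.29], [0.1, 2.45], [-1.04, 4.18], [0.21, 1.99], [-2.66, 2.66]. Speed limits (rad/s): [2.57, 2.57, 3.14, 3.14, 3.14, 3.14, 3.14].

## Interface

Orientations are given as a rotation vector (axis times angle).
In Python, from cell import robot gives the robot as it stands.
- The arm moves only by the tool send_rows, never from a script. Its argument "plan" is a list of rows, each a list of 3 entries, a list of its own where there are three numbers: the shift along the tool's x, y, z in m, then the turn about the tool's z in rad, then the closure in counts, from 0 (fully open) to 255 (shut). In form: [[[dx, dy, dz], turn, claw], ...]. A call has 1 to 5 rows; each row is the pose to reach, as a shift and turn from the pose commanded when the call began, along the tool's axes at that moment; what a row does not reach only later rows make up. A row lasts 1/10 s, in which the tool goes at most 50 mm and 8.59 degrees, less where a joint would pass 70% of its speed; a pose out of reach is approached as far as the arm can. A call with a gripper value outside its range is refused whole. The fingers move at their own pace and stop on an object; the grip force is fixed at half the most. Time passes only in rows, so rows that repeat a pose let the fingers close. It gives the time, the measured TCP pose, the force and the opening at its end, in the units of the state.
- robot.sense(): the state, without advancing time (a new reading comes with each control period).
- robot.capture(name): name is "side" or "top"; returns a dict with "pixels" (480x640x3 uint8, red, green, blue), "depth" (480x640 float32, m along the optical axis (not along the pixel's ray), 0 where there is no reading), "mtx" (3x3 intrinsics, pixels), "extrinsics" (4x4, takes a point from camera to world coordinates). Camera axes: x right, y down, z forward; pixel columns grow to the right and rows downward; lengths in m; the calibration is good to about 2 mm. A picture is of the moment at which its call begins.
- robot.sign_off(): hands the job in, once; it reports no verdict.
The state is a dict: "clock": time; "q": joint angles; "joint_vel": joint speeds; "joint_torque": joint torques, N m; "tool_pos": TCP position; "tool_rot": TCP orientation; "contact_force": force on the tool from outside, world axes, zero at the start; "wrist_torque": the same for the moment, N m; "width": opening from 0.0 (shut) to 1.0 (fully open).
Only numpy, scipy, OpenCV 4.12 (cv2) and the standard library are available. Lean on these libraries where they do the work, as an engineer would, in place of code of your own. Each camera call takes 0.05 s, during which the arm holds its last target.

## Working session

There is one attempt and no reset: what is moved stays moved. The work goes in short steps, Python scripts to look and compute and a tool call to move; the robot and the scene stay as the last step left them, time stands still between calls to the robot, and variables do not carry over. Pictures are saved under pics/ and viewed, and the job is handed in when it is done.

Besides the shell and the picture viewer there is one more tool, called after ">>>" as name(argument=value, ...), one argument or row to a line, values as JSON. send_rows: Moves the arm, as the interface text tells. Its arguments: {"type":"object","properties":{"plan":{"type":"array","items":{"type":"array"}}},"required":["plan"]}

```bash
ls; mkdir -p pics
cat > h.py <<'E'
import numpy as np, cv2
from scipy.spatial.transform import Rotation as R
from cell import robot
def cap(n,fn):
    d=robot.capture(n); cv2.imwrite('pics/'+fn+'.png',d['pixels'][:,:,::-1]); np.savez('pics/'+fn+'.npz',**d); return d
def load(fn): return dict(np.load('pics/'+fn+'.npz'))
def cloud(d):
    z=d['depth']; v,u=np.mgrid[:480,:640]; K=d['mtx']
    p=np.stack([(u-K[0,2])/K[0,0]*z,(v-K[1,2])/K[1,1]*z,z],-1)
    E=d['extrinsics']; w=p@E[:3,:3].T+E[:3,3]; w[z<=0]=np.nan; return w
def proj(d,P):
    E=np.linalg.inv(d['extrinsics']); p=np.atleast_2d(P)@E[:3,:3].T+E[:3,3]; q=p@d['mtx'].T; return q[:,:2]/q[:,2:]
E
python3 - <<'E'
from h import *
np.set_printoptions(precision=4,suppress=True)
print(robot.sense())
for n in('side','top'):
    d=cap(n,n+'0'); print(n,d['mtx'],d['extrinsics'],(d['depth']>0).mean())
E
```

```text
pics
{'clock': 0.0, 'q': array([-1.2489,  0.4694, -0.0486,  1.5337,  0.0241,  1.141 , -0.0823]), 'joint_vel': array([-0.0011, -0.0009, -0.0004, -0.0006,  0.001 , -0.0007,  0.0007]), 'joint_torque': array([  0.0005, -50.7955,  -0.0803, -23.6169,  -0.0613,   0.0375,
         0.0002]), 'tool_pos': array([0.2318, 0.6333, 0.2215]), 'tool_rot': array([-0.5481, -3.0932,  0.0029]), 'contact_force': array([-0.0507, -0.1426,  0.446 ]), 'wrist_torque': array([0.0707, 0.0199, 0.0139]), 'width': 0.9978926140158167}
side [[484.2904   0.     323.2579]
 [  0.     484.2904 249.2969]
 [  0.       0.       1.    ]] [[-0.971   0.2049 -0.1231  0.599 ]
 [ 0.2388  0.8529 -0.4643  0.4269]
 [ 0.0099 -0.4802 -0.8771  1.0805]
 [ 0.      0.      0.      1.    ]] 0.99607421875
top [[588.9818   0.     327.9211]
 [  0.     588.9818 237.1492]
 [  0.       0.       1.    ]] [[ 0.003  -0.9981  0.0608  0.3854]
 [-1.     -0.0031 -0.0025 -0.076 ]
 [ 0.0027 -0.0608 -0.9981  1.593 ]
 [ 0.      0.      0.      1.    ]] 0.99599609375
```

View pics/side0.png

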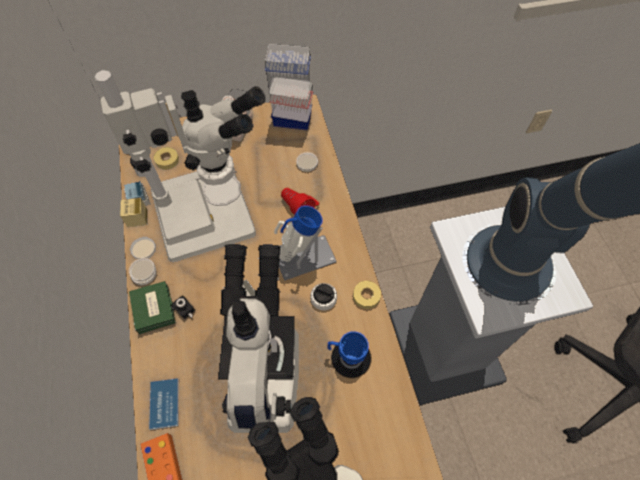

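View pics/top0.png

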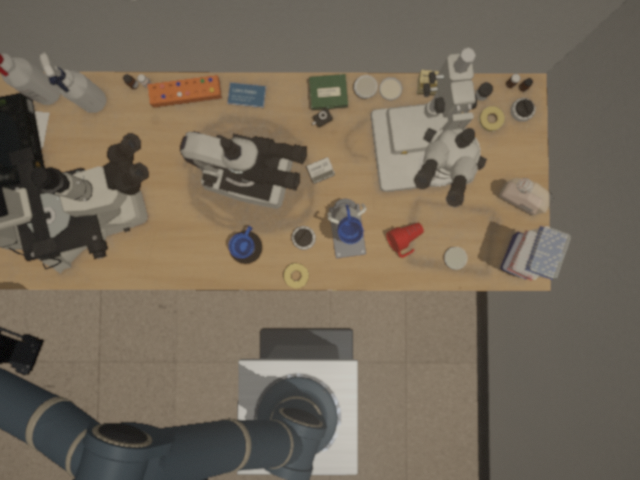

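The side view shows the blue beaker on the stack at about (307,222), the blue beaker on the black stand at (352,348), and a lying red look-alike at (298,200). The timer is at (323,295) and the tape at (367,294). In the top view these are the stack's blue beaker at (349,230), the stand's at (242,245) and the red one at (405,238). I'll crop in close and measure.

Run:
```python
from h import *
np.set_printoptions(precision=4,suppress=True)
s=load('side0');t=load('top0')
def crop(d,x,y,w,h,f):
    c=d['pixels'][y:y+h,x:x+w,::-1]; return cv2.resize(c,None,fx=f,fy=f,interpolation=cv2.INTER_CUBIC)
cv2.imwrite('pics/c1.png',crop(s,255,170,130,110,6)); cv2.imwrite('pics/c2.png',crop(s,290,280,110,100,6))
a=crop(t,315,190,115,80,6); cv2.imwrite('pics/c3.png',a); cv2.imwrite('pics/c4.png',crop(t,215,210,100,80,6))
for n,d in(('side',s),('top',t)):
    w=cloud(d); p=d['pixels'].astype(int); b=(p[...,2]>p[...,0]+50)&(p[...,2]>90)
    k,l,st,c=cv2.connectedComponentsWithStats(b.astype('uint8'))
    for i in range(1,k):
        if st[i,4]>60:
            q=w[l==i]; print(n,st[i],c[i],np.nanmin(q,0),np.nanmax(q,0),np.nanmedian(q,0))
```

```text
side [281 206  41  29 521] [305.7774 220.1689] [ 0.4574 -0.1643  0.1337] [ 0.55   -0.1019  0.2011] [ 0.4886 -0.1374  0.1712]
side [328 332  40  29 462] [351.8442 346.8203] [0.4246 0.1116 0.0039] [0.5042 0.1738 0.1003] [0.4517 0.1331 0.0687]
side [150 380  27  48 522] [162.9751 399.6226] [0.8404 0.0951 0.0027] [0.9027 0.1924 0.0157] [0.8707 0.1253 0.0091]
top [231 228  19  28 126] [238.119  241.5317] [0.4313 0.1213 0.0015] [0.5    0.1767 0.1001] [0.4712 0.159  0.0674]
```

View pics/c1.png

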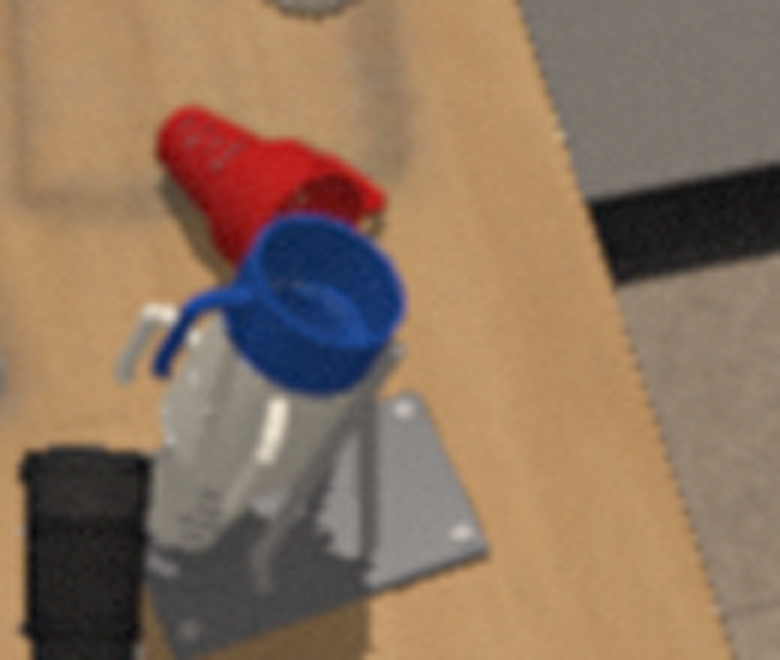

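View pics/c2.png

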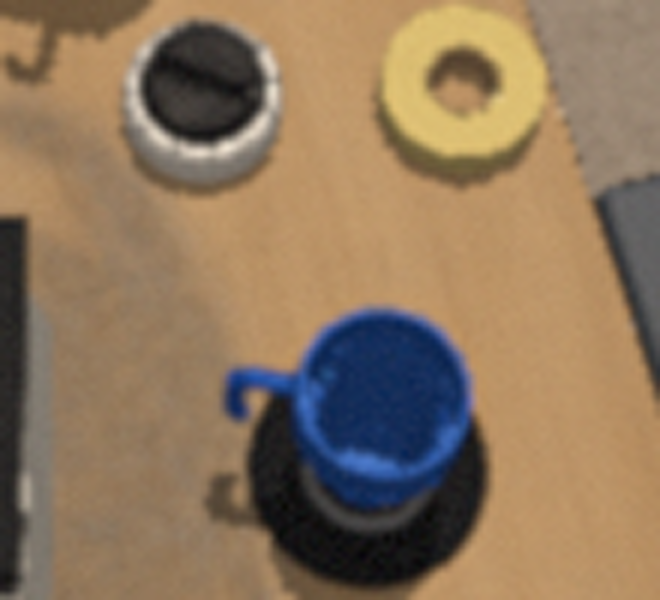

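View pics/c3.png

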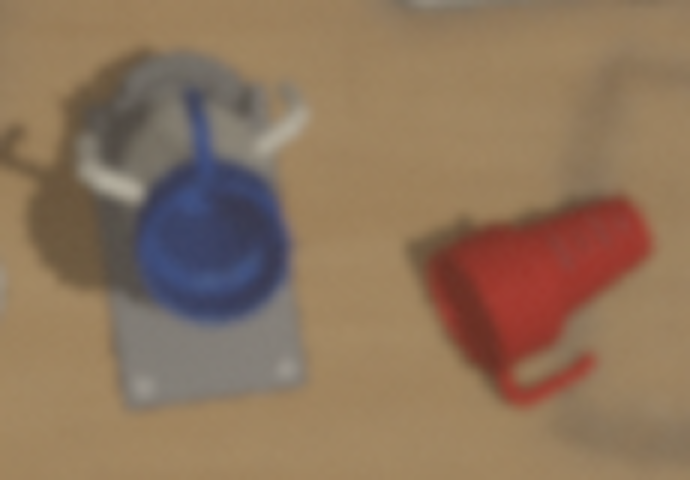

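View pics/c4.png

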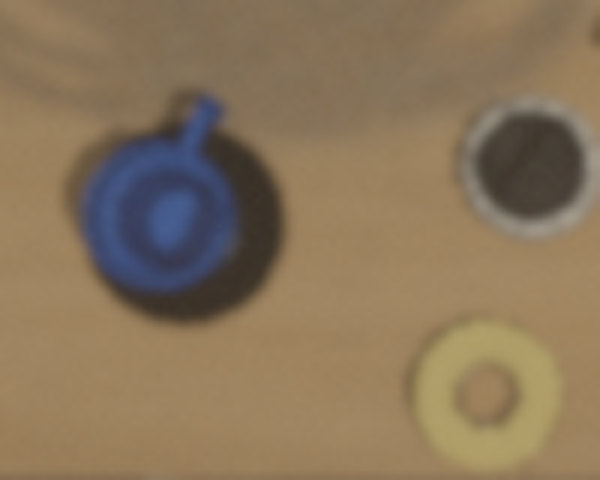

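The close crops confirm the choice: blue beaker on top of the stack (c1), with its handle on the upper side. The red one is lying apart and isn't meant. Next I fit the beaker profile to the depth points to get poses.

```bash
cat >> h.py <<'E'
from scipy.optimize import least_squares
PROF=np.array([[0,0],[16.5,0],[24.5,58],[31,58],[31,90],[28.2,90],[28.2,60],[21.7,58],[13.7,2.8],[0,2.8]])/1e3
def pdist(r,z):
    best=np.full(r.shape,9.)
    P=np.stack([r,z],-1)
    for a,b in zip(PROF[:-1],PROF[1:]):
        t=np.clip(((P-a)@(b-a))/((b-a)@(b-a)),0,1); q=a+t[:,None]*(b-a)
        best=np.minimum(best,np.linalg.norm(P-q,axis=1))
    return best
def bluepts(d,box):
    w=cloud(d); p=d['pixels'].astype(int); m=(p[...,2]>p[...,0]+35)&(p[...,2]>60)
    m&=(w[...,0]>box[0])&(w[...,0]<box[1])&(w[...,1]>box[2])&(w[...,1]<box[3])&(w[...,2]>.012)
    return w[m]
def ax(tx,ty): 
    a=np.array([tx,ty,1.]); return a/np.linalg.norm(a)
def fit(pts,rim0,t0):
    # params: rim centre(3), tx,ty
    def loc(x):
        a=ax(x[3],x[4]); v=pts-x[:3]; h=v@a; r=np.linalg.norm(v-h[:,None]*a,axis=1); return r,h+.09
    f=lambda x: pdist(*loc(x))
    s=least_squares(f,np.r_[rim0,t0],loss='soft_l1',f_scale=.0015,x_scale=[.01,.01,.01,.1,.1])
    r,h=loc(s.x); hd=pts[(r>.038)&(h<.085)]
    return s.x,np.median(f(s.x)),hd
def report(x,hd):
    a=ax(x[3],x[4]); mid=x[:3]-.045*a
    tilt=np.degrees(np.arccos(a[2])); az=np.degrees(np.arctan2(a[1],a[0]))
    v=hd-x[:3]; v=v-(v@a)[:,None]*a; hv=v.mean(0) if len(hd) else np.zeros(3)
    print('rim',x[:3],'axis',a,'tilt',round(tilt,1),'az',round(az,1),'foot',x[:3]-.09*a,'mid',mid,'handle dir az',round(np.degrees(np.arctan2(hv[1],hv[0])),1),len(hd))
E
python3 - <<'E'
from h import *
np.set_printoptions(precision=4,suppress=True)
s=load('side0');t=load('top0')
for box,r0,t0 in (((.4,.58,-.2,-.06),(.46,-.13,.19),(-.45,0)),((.38,.53,.08,.21),(.445,.14,.096),(0,0))):
    for nm,P in (('side',bluepts(s,box)),('top',bluepts(t,box)),('both',np.r_[bluepts(s,box),bluepts(t,box)])):
        if len(P)<40: print(nm,len(P)); continue
        x,e,hd=fit(P,r0,t0); print(nm,len(P),'med',e); report(x,hd)
for n,d in(('side',s),('top',t)):
    w=cloud(d)
    for nm,(u,v) in ({'timer':(323,292),'tape':(357,294),'scopeA':(258,258),'plate':(318,262)} if n=='side' else {'scopebase':(262,192),'scopeeye':(290,172),'wbase':(385,180),'plate':(350,250),'timer':(303,238)}).items(): print(n,nm,w[v,u])
E
python3 -c "
import cell;print([a for a in dir(cell.robot) if a[0]!='_'])"
```

```text
side 697 med 0.000794251686751804
rim [ 0.4842 -0.1337  0.1866] axis [-0.4222 -0.0228  0.9062] tilt 25.0 az -176.9 foot [ 0.5222 -0.1317  0.105 ] mid [ 0.5032 -0.1327  0.1458] handle dir az 10.0 41
top 341 med 0.0007478429792179533
rim [ 0.4845 -0.1336  0.1854] axis [-0.425  -0.0698  0.9025] tilt 25.5 az -170.7 foot [ 0.5228 -0.1273  0.1042] mid [ 0.5036 -0.1305  0.1448] handle dir az 7.4 8
both 1038 med 0.000791455937955218
rim [ 0.4845 -0.1339  0.1862] axis [-0.4105 -0.0475  0.9106] tilt 24.4 az -173.4 foot [ 0.5214 -0.1296  0.1042] mid [ 0.503  -0.1317  0.1452] handle dir az 9.3 48
side 718 med 0.0006759878730280963
rim [0.456  0.1427 0.0981] axis [ 0.0074 -0.0075  0.9999] tilt 0.6 az -45.3 foot [0.4554 0.1433 0.0081] mid [0.4557 0.143  0.0531] handle dir az -22.3 29
top 344 med 0.0007615121934443666
rim [0.4551 0.1436 0.102 ] axis [-0.0049 -0.0289  0.9996] tilt 1.7 az -99.6 foot [0.4555 0.1462 0.012 ] mid [0.4553 0.1449 0.057 ] handle dir az -25.3 13
both 1062 med 0.0007181375070788817
rim [0.456  0.1427 0.099 ] axis [ 0.0098 -0.0056  0.9999] tilt 0.6 az -29.7 foot [0.4551 0.1432 0.009 ] mid [0.4556 0.143  0.054 ] handle dir az -22.9 40
side timer [ 0.4811 -0.0121  0.0435]
side tape [ 0.4001 -0.0001  0.0147]
side scopeA [0.609  0.0055 0.3035]
side plate [ 0.47   -0.108   0.0098]
top scopebase [0.5852 0.084  0.1432]
top scopeeye [0.6072 0.0048 0.3067]
top wbase [ 0.6368 -0.2337  0.0137]
top plate [ 0.4476 -0.1396  0.004 ]
top timer [ 0.4769 -0.0144  0.0494]
['PlanningError', 'capture', 'sense', 'sign_off', 'tcp_to_grasp']
```

Both fits agree with the text: tilt 25°, rim heights plausible, and the stand's beaker upright with its handle at about −23°. Before moving I'll check obstacles along the way.

Run:
```python
from h import *
np.set_printoptions(precision=4,suppress=True)
s=load('side0');t=load('top0')
st=robot.sense(); M=R.from_rotvec(st['tool_rot']).as_matrix(); print(M, robot.tcp_to_grasp)
w=np.concatenate([cloud(t).reshape(-1,3),cloud(s).reshape(-1,3)])
w=w[np.isfinite(w).all(1)]
xs=np.arange(.3,.85,.04); ys=np.arange(.8,-.4,-.04)
print('rows x(top=far), cols y, cm'); print('       '+' '.join('%4d'%round(y*100) for y in ys))
for x in xs[::-1]:
    print('%.2f '%x,' '.join('%4d'%round(100*(lambda q: q.max() if len(q) else -1)(w[(abs(w[:,0]-x)<.02)&(abs(w[:,1]-y)<.02)&(w[:,2]<.9),2])) for y in ys))
# plate yaw
c=cv2.cvtColor(t['pixels'],cv2.COLOR_RGB2GRAY)
wt=cloud(t); m=(wt[...,2]>.0015)&(wt[...,2]<.02)&(wt[...,0]>.38)&(wt[...,0]<.47)&(wt[...,1]<-.06)&(wt[...,1]>-.22)
p=t['pixels'].astype(int); m&=(p.max(-1)-p.min(-1)<35)
print(m.sum(), cv2.minAreaRect(wt[m][:,:2].astype('float32')))
```

```text
[[-0.9391  0.3435 -0.0005]
 [ 0.3435  0.9391 -0.0016]
 [-0.0001 -0.0016 -1.    ]] 0.0187
rows x(top=far), cols y, cm
         80   76   72   68   64   60   56   52   48   44   40   36   32   28   24   20   16   12    8    4    0   -4   -8  -12  -16  -20  -24  -28  -32  -36  -40
0.82     7    8    8   25    1   16   29   27    1    1    4    4    1    1    1    1    1    2    1    1    1    5    5    4    1    3    5   34   45   45   38
0.78     5    8    8    1    1    1    1    1    1    1    1    1    1    1    1    1    1    1    1    1    1    5    5    1    1    3    5    5   39   39   38
0.74     5    6    8    1    1    1    1    1    1    1    1    1    1    1    5   10   15   15    1    1    1    1    1    1    1    3    5    5   38   38   38
0.70     5    6    7    7    1    1    1    1 -100    1    1    1    1   26   28   28   29   30   30   30    1    3    3    1    1    3    5    5   29   35   35
0.66     5    8    8    7    1   36   36    1 -100    1   37   41   43   26   28   28   40   40   32   32   33   33    3    1    1    3    3   31   31   36   35
0.62     3    8 
[... 846 characters left out ...]
  1    1    1    1    1    1   10   10    1    2    3    1    1    2    2    1    1    2    1    1    2
0.38     1    1    1    5    7    2    1    1    1    1    1    1    1    1    1    1    1    1    1    3    3    3    1    1    1    1    1    1    1    1    1
0.34     1    1    1    1    1    1    1    1    1    1    1    1    1    1    1    1    1    1    1    2    3    2    1    1    1    1    1    1    1    1    1
0.30   -74  -75  -75  -76  -75  -75  -76  -76  -75  -75  -76  -75  -75  -76  -75  -75  -75  -75  -75  -75  -75  -76  -76  -76  -75  -75  -76  -75  -75  -75  -75
383 ((0.4488181173801422, -0.13828615844249725), (0.040758613497018814, 0.08383801579475403), 0.2608806788921356)
```

>>> send_rows(
  plan=[
    [[0, 0, -0.05], 0, 0],
    [[-0.02, -0.03, -0.09], 0, 0],
    [[-0.05, -0.06, -0.1], 0, 0],
    [[-0.08, -0.1, -0.1], 0, 0],
    [[-0.084, -0.112, -0.1], 0, 0],
  ],
)

```text
clock: 0.6
tool_pos: [0.2761, 0.4946, 0.3232]
tool_rot: [0.56, 3.089, -0.002]
contact_force: [0.2, 0.5, -0.1]
width: 1.001
```

>>> send_rows(
  plan=[
    [[-0.03, -0.035, 0], 0, 0],
    [[-0.06, -0.068, 0], 0, 0],
    [[-0.09, -0.1, 0], 0, 0],
    [[-0.12, -0.13, 0], 0, 0],
    [[-0.151, -0.158, 0], 0, 0],
  ],
)

```text
clock: 1.1
tool_pos: [0.3598, 0.2979, 0.3222]
tool_rot: [-0.547, -3.093, 0.0]
contact_force: [0.7, 0.4, 0.4]
width: 1.0
```

>>> send_rows(
  plan=[
    [[-0.027, -0.033, 0], -0.05, 0],
    [[-0.054, -0.066, 0], -0.1, 0],
    [[-0.08, -0.1, 0], -0.2, 0],
    [[-0.107, -0.132, 0], -0.3, 0],
    [[-0.134, -0.164, 0], -0.4, 0],
  ],
)

```text
clock: 1.6
tool_pos: [0.4293, 0.0981, 0.3223]
tool_rot: [0.085, -3.14, -0.0]
contact_force: [1.0, 1.0, -0.4]
width: 1.002
```

>>> send_rows(
  plan=[
    [[-0.003, -0.047, 0], -0.02, 0],
    [[-0.008, -0.094, 0], -0.04, 0],
    [[-0.018, -0.141, 0.01], -0.07, 0],
    [[-0.032, -0.188, 0.02], -0.07, 0],
    [[-0.045, -0.234, 0.02], -0.07, 0],
  ],
)

```text
clock: 2.1
tool_pos: [0.4852, -0.1331, 0.3012]
tool_rot: [0.188, -3.134, -0.002]
contact_force: [1.2, -0.0, -0.1]
width: 1.001
```

Run:
```python
from h import *
np.set_printoptions(precision=4,suppress=True)
s=cap('side','s1');t=cap('top','t1')
c=lambda d,x,y,w,h,f: cv2.resize(d['pixels'][y:y+h,x:x+w,::-1],None,fx=f,fy=f,interpolation=cv2.INTER_CUBIC)
cv2.imwrite('pics/s1c.png',c(s,230,120,200,150,4))
st=robot.sense(); print(st['tool_pos'],st['q'],R.from_rotvec(st['tool_rot']).as_matrix())
```

```text
[ 0.4859 -0.1384  0.3022] [-0.3731  0.1242  0.6335  1.8484 -0.0744  1.1931  1.9637] [[-0.9941 -0.1087 -0.0004]
 [-0.1087  0.9941 -0.0043]
 [ 0.0008 -0.0042 -1.    ]]
```

View pics/s1c.png

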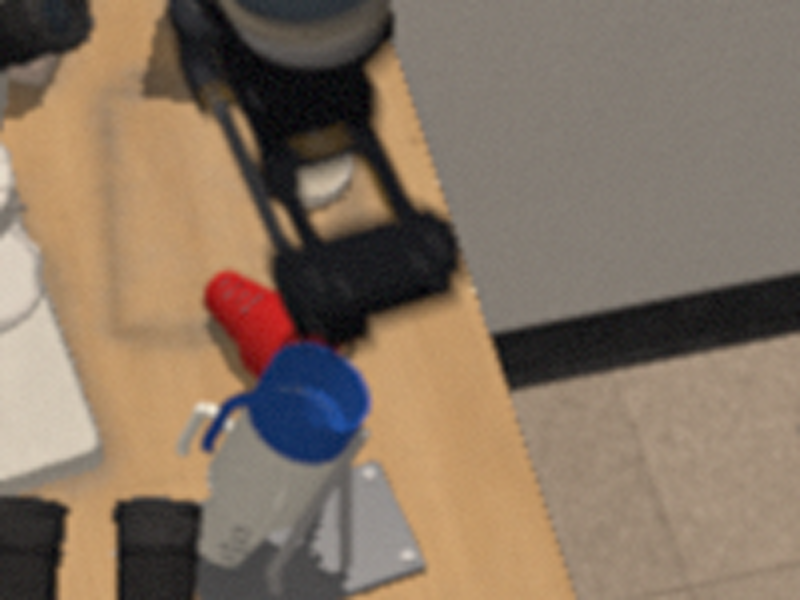

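The view shows the open gripper hanging above the stack, with the blue mouth at crop (310,400). Jaw azimuth is 96°, across the lean. I descend.

>>> send_rows(
  plan=[
    [[-0.001, 0.003, 0.03], 0, 0],
    [[-0.002, 0.005, 0.06], 0, 0],
    [[-0.002, 0.005, 0.085], 0, 0],
    [[-0.002, 0.005, 0.1], 0, 0],
    [[-0.002, 0.005, 0.1], 0, 0],
  ],
)

```text
clock: 2.7
tool_pos: [0.4854, -0.1253, 0.2002]
tool_rot: [0.188, -3.13, -0.002]
contact_force: [-0.2, 0.6, -0.7]
width: 0.997
```

Run:
```python
from h import *
np.set_printoptions(precision=4,suppress=True)
s=cap('side','s2');t=cap('top','t2')
c=lambda d,x,y,w,h,f: cv2.resize(d['pixels'][y:y+h,x:x+w,::-1],None,fx=f,fy=f,interpolation=cv2.INTER_CUBIC)
cv2.imwrite('pics/s2c.png',np.hstack([c(s,250,150,100,120,4),c(t,300,180,100,120,4)]))
st=robot.sense(); print(st['tool_pos'],st['contact_force'])
```

```text
[ 0.4873 -0.1262  0.2027] [-0.4304 -0.5326 -0.1842]
```

View pics/s2c.png

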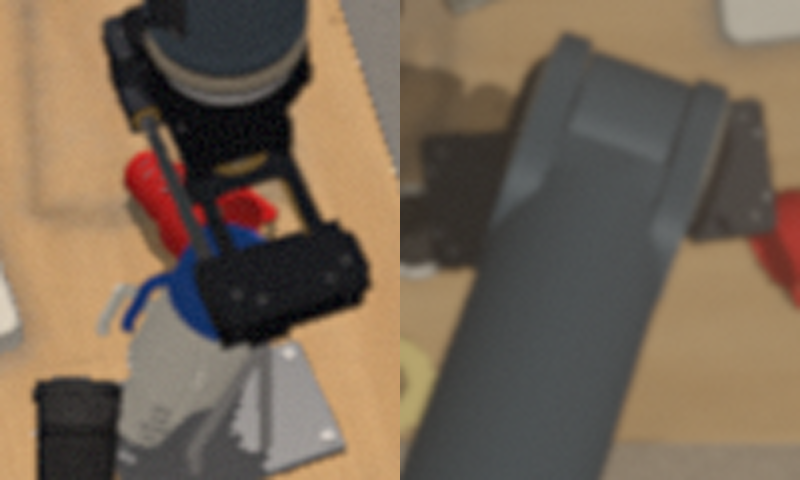

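>>> send_rows(
  plan=[
    [[0, 0, 0], 0, 0],
    [[0, 0, 0], 0, 0],
  ],
)

```text
clock: 3.0
tool_pos: [0.4878, -0.1267, 0.2035]
tool_rot: [-0.187, 3.134, 0.0]
contact_force: [0.4, 0.4, 0.2]
width: 0.997
```

Run:
```python
from h import *
np.set_printoptions(precision=4,suppress=True)
s=load('s2'); w=cloud(s)
for y in range(195,245,5):
    print(y,[tuple(np.round(w[y,x]*1000).astype(int)) for x in range(290,346,8)])
st=robot.sense(); print(st['tool_pos'],st['contact_force'])
```

```text
195 [(np.int64(499), np.int64(-298), np.int64(44)), (np.int64(510), np.int64(-107), np.int64(313)), (np.int64(495), np.int64(-102), np.int64(313)), (np.int64(479), np.int64(-103), np.int64(307)), (np.int64(465), np.int64(-97), np.int64(311)), (np.int64(389), np.int64(-304), np.int64(0)), (np.int64(368), np.int64(-299), np.int64(0))]
200 [(np.int64(502), np.int64(-284), np.int64(42)), (np.int64(501), np.int64(-166), np.int64(208)), (np.int64(465), np.int64(-260), np.int64(64)), (np.int64(442), np.int64(-269), np.int64(42)), (np.int64(466), np.int64(-94), np.int64(299)), (np.int64(394), np.int64(-286), np.int64(3)), (np.int64(373), np.int64(-281), np.int64(2))]
205 [(np.int64(505), np.int64(-268), np.int64(43)), (np.int64(512), np.int64(-101), np.int64(287)), (np.int64(500), np.int64(-79), np.int64(315)), (np.int64(443), np.int64(-264), np.int64(28)), (np.int64(418), np.int64(-277), np.int64(0)), (np.int64(456), np.int64(-68), np.int64(315)), (np.int64(376), np.int64(-269), np.int64(-4))]
210 [(np.int64(507), np.int64(-263), np.int64(28)), (np.int64(515), np.int64(-88), np.int64(289)),
[... 1596 characters left out ...]
), np.int64(-120), np.int64(147)), (np.int64(515), np.int64(-108), np.int64(160)), (np.int64(511), np.int64(-35), np.int64(280)), (np.int64(487), np.int64(-73), np.int64(208)), (np.int64(440), np.int64(-187), np.int64(0)), (np.int64(421), np.int64(-181), np.int64(1)), (np.int64(400), np.int64(-178), np.int64(-1))]
240 [(np.int64(533), np.int64(-113), np.int64(137)), (np.int64(516), np.int64(-106), np.int64(143)), (np.int64(499), np.int64(-101), np.int64(143)), (np.int64(479), np.int64(-108), np.int64(123)), (np.int64(445), np.int64(-168), np.int64(7)), (np.int64(424), np.int64(-167), np.int64(1)), (np.int64(403), np.int64(-164), np.int64(-3))]
[ 0.4878 -0.1267  0.2035] [0.4132 0.36   0.1944]
```

>>> send_rows(
  plan=[
    [[0.001, -0.003, 0.01], 0, 0],
    [[0.001, -0.0065, 0.022], 0, 0],
    [[0.001, -0.0065, 0.034], 0, 0],
    [[0.001, -0.0065, 0.0415], 0, 0],
    [[0.001, -0.0065, 0.0415], 0, 0],
  ],
)

```text
clock: 3.5
tool_pos: [0.4859, -0.1331, 0.1594]
tool_rot: [0.187, -3.133, -0.001]
contact_force: [0.4, 0.6, -0.3]
width: 1.002
```

>>> send_rows(
  plan=[
    [[0, 0, 0], 0, 0],
    [[0, 0, 0], 0, 0],
    [[0, 0, 0], 0, 0],
  ],
)

```text
clock: 3.8
tool_pos: [0.4873, -0.1334, 0.1614]
tool_rot: [-0.187, 3.135, -0.0]
contact_force: [-0.2, 1.2, -0.8]
width: 1.001
```

Run:
```python
from h import *
np.set_printoptions(precision=4,suppress=True)
s=cap('side','s3')
c=lambda d,x,y,w,h,f: cv2.resize(d['pixels'][y:y+h,x:x+w,::-1],None,fx=f,fy=f,interpolation=cv2.INTER_CUBIC)
cv2.imwrite('pics/s3c.png',c(s,250,150,120,120,5))
st=robot.sense(); print(st['tool_pos'],st['contact_force'])
```

```text
[ 0.4873 -0.1333  0.1614] [-0.4672 -0.1421  0.8631]
```

View pics/s3c.png

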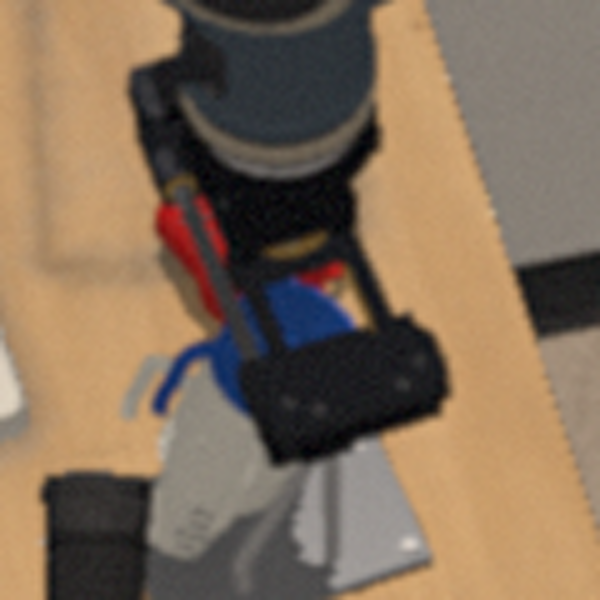

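The view shows the jaws straddling only the blue collar (crop 300,330), so I close.

>>> send_rows(
  plan=[
    [[0, 0, 0], 0, 40],
    [[0, 0, 0], 0, 60],
    [[0, 0, 0], 0, 75],
    [[0, 0, 0], 0, 100],
    [[0, 0, 0], 0, 120],
  ],
)

```text
clock: 4.35
tool_pos: [0.487, -0.1334, 0.1611]
tool_rot: [-0.187, 3.136, -0.0]
contact_force: [-0.2, -0.7, 0.4]
width: 0.713
```

>>> send_rows(
  plan=[
    [[0, 0, 0], 0, 120],
    [[0, 0, 0], 0, 120],
    [[0, 0, 0], 0, 120],
  ],
)

```text
clock: 4.65
tool_pos: [0.487, -0.1334, 0.161]
tool_rot: [-0.187, 3.136, -0.0]
contact_force: [-0.6, -0.5, 0.6]
width: 0.716
```

>>> send_rows(
  plan=[
    [[0.0021, 0, -0.0045], 0, 120],
    [[0.0042, 0, -0.009], 0, 120],
    [[0.0063, 0, -0.0136], 0, 120],
    [[0.0084, 0, -0.0181], 0, 120],
    [[0.0106, 0, -0.0227], 0, 120],
  ],
)

```text
clock: 5.15
tool_pos: [0.4759, -0.1345, 0.1841]
tool_rot: [0.187, -3.136, -0.001]
contact_force: [0.2, -0.6, -0.9]
width: 0.715
```

Run:
```python
from h import *
np.set_printoptions(precision=4,suppress=True)
s=cap('side','s4')
c=lambda d,x,y,w,h,f: cv2.resize(d['pixels'][y:y+h,x:x+w,::-1],None,fx=f,fy=f,interpolation=cv2.INTER_CUBIC)
cv2.imwrite('pics/s4c.png',c(s,250,150,120,120,5))
st=robot.sense(); print(st['tool_pos'],st['contact_force'],st['width'])
```

```text
[ 0.4761 -0.1347  0.1847] [ 0.2344  0.2066 -0.3412] 0.7139169837408251
```

View pics/s4c.png

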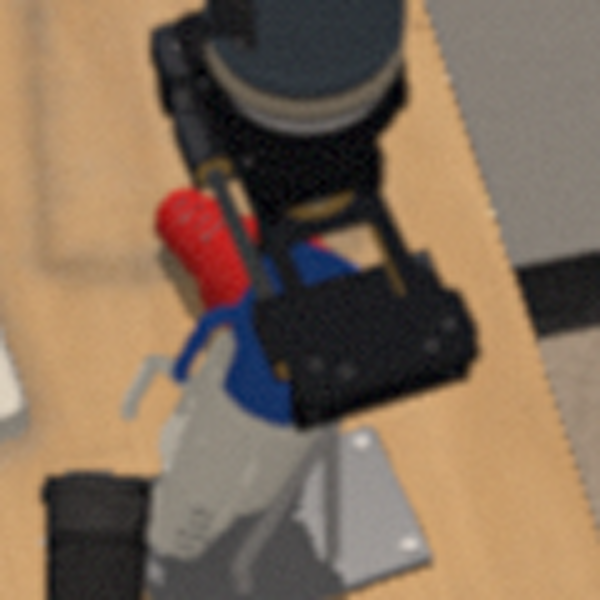

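Blue is sliding out and the white stays where it was: its foot is still at crop (185,540) and its handle at (145,385). I keep going along the axis.

>>> send_rows(
  plan=[
    [[0.0035, 0, -0.0075], 0, 120],
    [[0.007, 0, -0.015], 0, 120],
    [[0.0105, 0, -0.0225], 0, 120],
    [[0.014, 0, -0.03], 0, 120],
    [[0.0175, 0, -0.0375], 0, 120],
  ],
)

```text
clock: 5.7
tool_pos: [0.4588, -0.1368, 0.222]
tool_rot: [-0.187, 3.136, 0.0]
contact_force: [1.0, -0.6, -1.0]
width: 0.713
```

>>> send_rows(
  plan=[
    [[0.0035, 0, -0.0075], 0, 120],
    [[0.007, 0, -0.017], 0, 120],
    [[0.007, 0, -0.035], 0, 120],
    [[0.007, 0, -0.06], 0, 120],
    [[0.007, 0, -0.07], 0, 120],
  ],
)

```text
clock: 6.2
tool_pos: [0.453, -0.1379, 0.2936]
tool_rot: [-0.187, 3.132, -0.0]
contact_force: [0.8, -0.4, -1.5]
width: 0.718
```

Run:
```python
from h import *
np.set_printoptions(precision=4,suppress=True)
s=cap('side','s5')
c=lambda d,x,y,w,h,f: cv2.resize(d['pixels'][y:y+h,x:x+w,::-1],None,fx=f,fy=f,interpolation=cv2.INTER_CUBIC)
cv2.imwrite('pics/s5c.png',c(s,250,110,150,150,4))
st=robot.sense(); print(st['tool_pos'],st['contact_force'],st['width'],st['q'])
```

```text
[ 0.4534 -0.138   0.2942] [ 0.3905 -0.6956 -0.1933] 0.7159640617993178 [-0.3836  0.0596  0.6299  1.9246 -0.0396  1.1641  1.951 ]
```

View pics/s5c.png

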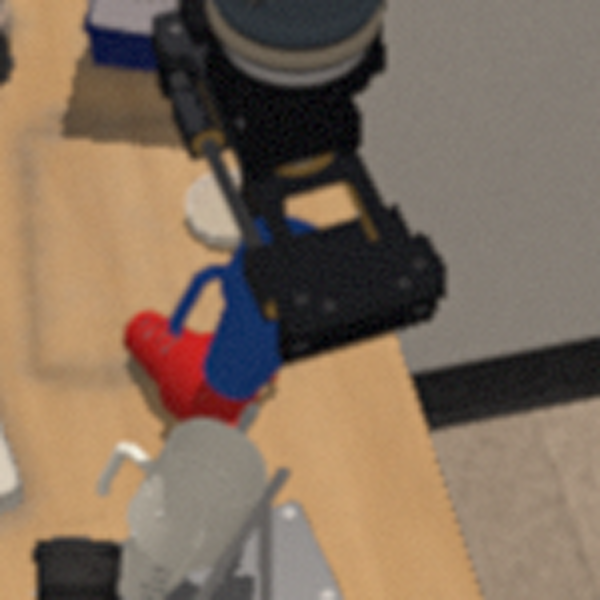

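Blue is free, with its foot at crop (240,385), and the white below is unmoved. It hangs at 25° and the tool can't tilt. I'll carry it to free table at about (0.40, 0.26) and right it there by pressing the foot's edge on the table, before nesting.

>>> send_rows(
  plan=[
    [[0.001, 0.03, 0], 0, 120],
    [[0.002, 0.075, 0], 0, 120],
    [[0.003, 0.12, 0], 0, 120],
    [[0.004, 0.165, 0], 0, 120],
    [[0.005, 0.21, 0], 0, 120],
  ],
)

```text
clock: 6.75
tool_pos: [0.4211, 0.0719, 0.2906]
tool_rot: [0.187, -3.135, -0.0]
contact_force: [1.1, 0.5, -0.7]
width: 0.716
```

>>> send_rows(
  plan=[
    [[0.001, 0.045, 0], 0, 120],
    [[0.002, 0.09, 0], 0, 120],
    [[0.003, 0.135, 0], 0, 120],
    [[0.004, 0.17, 0], 0, 120],
    [[0.004, 0.19, 0.02], 0, 120],
  ],
)

```text
clock: 7.25
tool_pos: [0.3955, 0.2628, 0.2722]
tool_rot: [-0.194, 3.133, 0.005]
contact_force: [0.2, -0.2, -1.6]
width: 0.719
```

>>> send_rows(
  plan=[
    [[0, 0, 0.03], 0, 120],
    [[0, 0, 0.07], 0, 120],
    [[0, 0, 0.11], 0, 120],
    [[0, 0, 0.14], 0, 120],
    [[0, 0, 0.14], 0, 120],
  ],
)

```text
clock: 7.75
tool_pos: [0.3924, 0.2562, 0.1271]
tool_rot: [0.187, -3.128, 0.01]
contact_force: [-1.0, 0.2, -0.4]
width: 0.712
```

Run:
```python
from h import *
np.set_printoptions(precision=4,suppress=True)
s=cap('side','s6')
c=lambda d,x,y,w,h,f: cv2.resize(d['pixels'][y:y+h,x:x+w,::-1],None,fx=f,fy=f,interpolation=cv2.INTER_CUBIC)
st=robot.sense(); tp=st['tool_pos'];print(tp,st['contact_force'],st['width'],st['q'],R.from_rotvec(st['tool_rot']).as_matrix())
u,v=proj(s,tp)[0].astype(int);print(u,v); u=max(75,min(565,u)); v=max(75,min(405,v))
cv2.imwrite('pics/s6c.png',c(s,u-75,v-75,150,150,4))
box=(tp[0]-.06,tp[0]+.12,tp[1]-.07,tp[1]+.07)
P=bluepts(s,box); print(len(P)); x,e,hd=fit(P,tp+np.array([0,0,.027]),(-.45,-.03)); print(e); report(x,hd)
```

```text
[0.3942 0.2575 0.1295] [ 0.3988  0.7054 -0.1775] 0.7188325292938861 [-0.8232  0.2546  0.1813  2.1078 -0.0635  0.7896  1.0872] [[-0.9929 -0.1188 -0.004 ]
 [-0.1188  0.9929 -0.0035]
 [ 0.0044 -0.003  -1.    ]]
400 388
550
0.0010663333563505173
rim [0.3904 0.2558 0.1559] axis [-0.3786 -0.0285  0.9251] tilt 22.3 az -175.7 foot [0.4245 0.2583 0.0727] mid [0.4074 0.2571 0.1143] handle dir az 9.2 74
```

View pics/s6c.png

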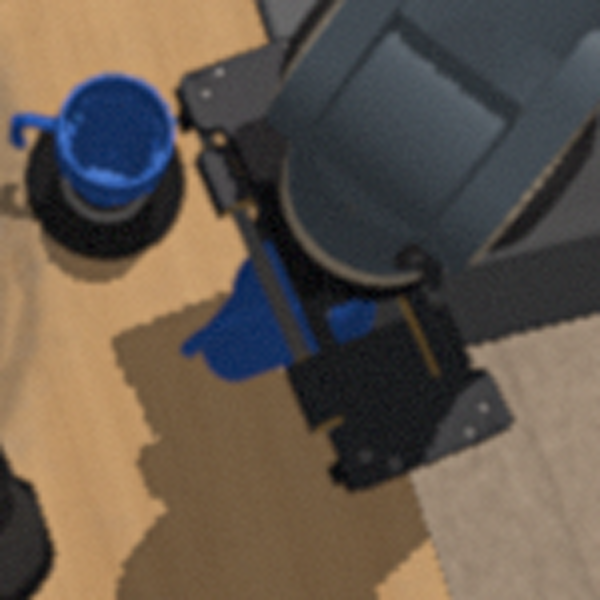

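>>> send_rows(
  plan=[
    [[0, 0, 0.03], 0, 120],
    [[0, 0, 0.05], 0, 120],
    [[0, 0, 0.058], 0, 120],
    [[0, 0, 0.058], 0, 120],
    [[0, 0, 0.058], 0, 120],
  ],
)

```text
clock: 8.3
tool_pos: [0.3966, 0.2593, 0.0746]
tool_rot: [-0.187, 3.134, 0.003]
contact_force: [1.1, -0.7, -0.2]
width: 0.714
```

>>> send_rows(
  plan=[
    [[0, 0, 0.002], 0, 120],
    [[0, 0, 0.004], 0, 120],
    [[0, 0, 0.006], 0, 120],
    [[0, 0, 0.006], 0, 120],
  ],
)

```text
clock: 8.7
tool_pos: [0.3955, 0.2586, 0.0672]
tool_rot: [0.187, -3.136, -0.0]
contact_force: [0.5, -0.9, -1.6]
width: 0.716
```

>>> send_rows(
  plan=[
    [[0, 0, 0.001], 0, 120],
    [[0, 0, 0.002], 0, 120],
    [[0, 0, 0.003], 0, 120],
    [[0, 0, 0.003], 0, 120],
  ],
)

```text
clock: 9.1
tool_pos: [0.3957, 0.2587, 0.0646]
tool_rot: [0.187, -3.136, -0.0]
contact_force: [-1.4, -0.8, 5.6]
width: 0.712
```

>>> send_rows(
  plan=[
    [[0, 0, 0.001], 0, 120],
    [[0, 0, 0.002], 0, 120],
    [[0, 0, 0.002], 0, 120],
  ],
)

```text
clock: 9.4
tool_pos: [0.3958, 0.2588, 0.0641]
tool_rot: [0.187, -3.136, -0.001]
contact_force: [-5.2, -3.1, 19.8]
width: 0.71
```

>>> send_rows(
  plan=[
    [[-0.002, 0, 0], 0, 120],
    [[-0.004, 0, 0], 0, 120],
    [[-0.006, 0, 0], 0, 120],
    [[-0.008, 0, 0], 0, 120],
    [[-0.01, 0, 0], 0, 120],
  ],
)

```text
clock: 9.9
tool_pos: [0.4054, 0.2607, 0.0645]
tool_rot: [0.187, -3.135, -0.003]
contact_force: [-5.1, -2.1, 21.7]
width: 0.71
```

```bash
cat > chk.py <<'E'
import sys
from h import *
np.set_printoptions(precision=4,suppress=True)
n=sys.argv[1]; s=cap('side',n)
st=robot.sense(); tp=st['tool_pos'];print(st['clock'],tp,st['contact_force'],st['width'],st['q'][6])
u,v=proj(s,tp)[0].astype(int); u=max(75,min(565,u)); v=max(75,min(405,v))
cv2.imwrite('pics/%sc.png'%n,cv2.resize(s['pixels'][v-75:v+75,u-75:u+75,::-1],None,fx=4,fy=4,interpolation=cv2.INTER_CUBIC))
M=R.from_rotvec(st['tool_rot']).as_matrix(); hx=-M[:2,0]*.03
c=tp[:2]+hx
P=bluepts(s,(c[0]-.085,c[0]+.085,c[1]-.085,c[1]+.085)); 
P=P[P[:,2]>tp[2]-.085]
for t0 in ((0,0),tuple(M[:2,0]*.3)):
    x,e,hd=fit(P,tp+np.array([0,0,.027]),t0); print(len(P),e); report(x,hd)
print('toolx az',np.degrees(np.arctan2(M[1,0],M[0,0])))
E
python3 chk.py s7
```

```text
9.95 [0.4059 0.2607 0.0645] [-4.9835 -1.4119 21.1795] 0.7140276728210455 1.1329724728134158
418 0.0025207081890381306
rim [0.3975 0.2568 0.086 ] axis [-0.7599 -0.2128  0.6142] tilt 52.1 az -164.4 foot [0.4659 0.2759 0.0307] mid [0.4317 0.2664 0.0584] handle dir az -10.7 63
418 0.001114009998637312
rim [0.404  0.2602 0.0949] axis [-0.3023 -0.0385  0.9524] tilt 17.7 az -172.7 foot [0.4312 0.2636 0.0092] mid [0.4176 0.2619 0.052 ] handle dir az 8.5 53
toolx az -173.1721243895833
```

View pics/s7c.png

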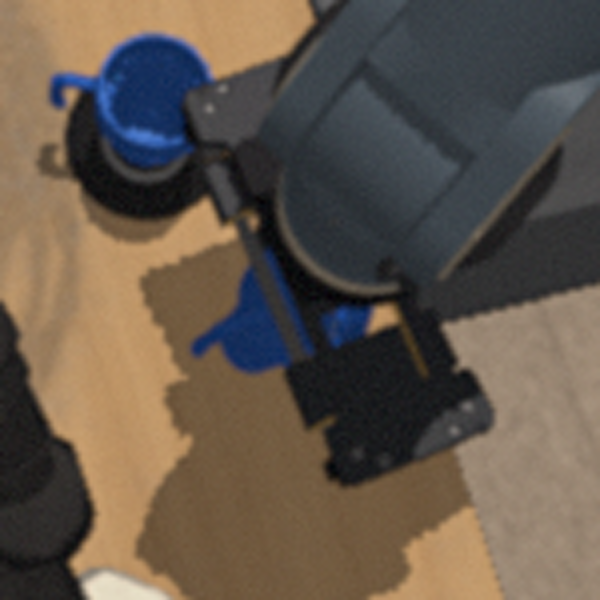

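It works: tilt is down from about 22° to 18°, at a steady 21 N. I continue.

>>> send_rows(
  plan=[
    [[-0.0025, 0, 0], 0, 120],
    [[-0.005, 0, 0], 0, 120],
    [[-0.0075, 0, 0], 0, 120],
    [[-0.01, 0, 0], 0, 120],
    [[-0.0125, 0, 0], 0, 120],
  ],
)

```text
clock: 10.45
tool_pos: [0.4185, 0.2624, 0.064]
tool_rot: [-0.187, 3.135, 0.003]
contact_force: [-2.5, -0.4, 13.1]
width: 0.714
```

```bash
python3 chk.py s8
```

```text
10.5 [0.4189 0.2624 0.0639] [-1.8225 -0.4126 12.8831] 0.7163300719183696 1.147829451131382
292 0.0011074118202462693
rim [0.4182 0.2621 0.0967] axis [-0.1661 -0.0343  0.9855] tilt 9.8 az -168.3 foot [0.4332 0.2652 0.008 ] mid [0.4257 0.2637 0.0524] handle dir az 8.4 38
292 0.001107411655639783
rim [0.4182 0.2621 0.0967] axis [-0.1661 -0.0343  0.9855] tilt 9.8 az -168.3 foot [0.4332 0.2652 0.008 ] mid [0.4257 0.2637 0.0524] handle dir az 8.4 38
toolx az -173.17839824807967
```

>>> send_rows(
  plan=[
    [[-0.003, 0, 0.0005], 0, 120],
    [[-0.006, 0, 0.001], 0, 120],
    [[-0.009, 0, 0.0015], 0, 120],
    [[-0.012, 0, 0.002], 0, 120],
    [[-0.014, 0, 0.002], 0, 120],
  ],
)

```text
clock: 11.0
tool_pos: [0.4318, 0.2639, 0.0618]
tool_rot: [0.187, -3.135, -0.003]
contact_force: [-5.6, -0.1, 16.7]
width: 0.714
```

```bash
python3 chk.py s9
```

```text
11.05 [0.4318 0.264  0.0618] [-3.9968 -0.1321 14.0342] 0.7112813446615589 1.1642836003846595
203 0.003912619778272944
rim [0.4556 0.2568 0.123 ] axis [ 0.3461 -0.2716  0.898 ] tilt 26.1 az -38.1 foot [0.4245 0.2813 0.0421] mid [0.44   0.2691 0.0825] handle dir az 4.8 17
203 0.003912433333222074
rim [0.4556 0.2568 0.123 ] axis [ 0.3461 -0.2716  0.898 ] tilt 26.1 az -38.1 foot [0.4245 0.2813 0.0421] mid [0.44   0.2691 0.0825] handle dir az 4.8 17
toolx az -173.1716689998681
```

View pics/s9c.png

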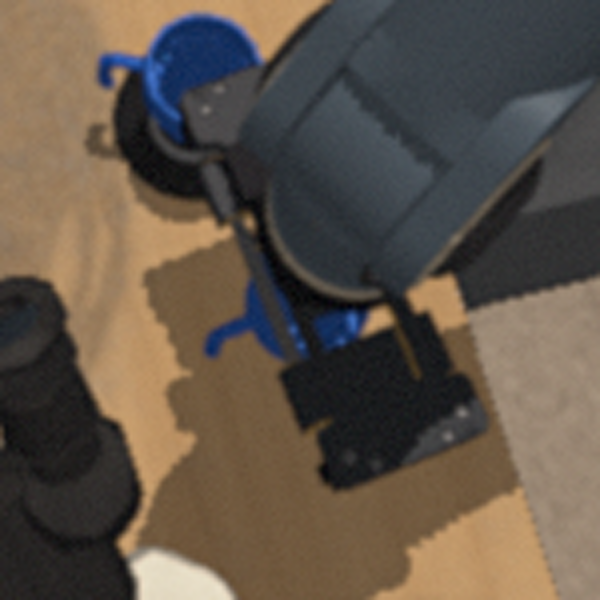

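```bash
sed -i 's/^P=P\[P\[:,2\]>tp\[2\]-.085\]/P=P[(P[:,2]>tp[2]-.085)\&(np.hypot(P[:,0]-.4557,P[:,1]-.143)>.064)]/' chk.py; python3 chk.py s10
```

```text
11.1 [0.4316 0.264  0.0617] [-5.1822 -0.1845 14.3756] 0.7112056962253137 1.1641462982123798
201 0.0039394933480721706
rim [0.4552 0.2566 0.1223] axis [ 0.3418 -0.2752  0.8986] tilt 26.0 az -38.8 foot [0.4244 0.2813 0.0415] mid [0.4398 0.2689 0.0819] handle dir az -0.1 21
201 0.0039173782046799666
rim [0.455  0.2565 0.1223] axis [ 0.3383 -0.2765  0.8995] tilt 25.9 az -39.3 foot [0.4246 0.2814 0.0414] mid [0.4398 0.269  0.0818] handle dir az -0.2 21
toolx az -173.16734746542667
```

```bash
sed -i 's/^P=P\[(P\[:,2\]>tp\[2\]-.085)/P=P[(P[:,2]>tp[2]-.085)\&(P[:,2]<tp[2]+.045)/' chk.py; python3 chk.py s11
```

```text
11.15 [0.4315 0.2639 0.0617] [-4.1595 -1.1478 14.4076] 0.7118512206963499 1.1641008103279145
180 0.0011998189127883725
rim [0.435  0.2634 0.0914] axis [ 0.0219 -0.0584  0.9981] tilt 3.6 az -69.5 foot [0.433  0.2686 0.0016] mid [0.434  0.266  0.0465] handle dir az 9.6 24
180 0.0011259748496161648
rim [0.4353 0.2634 0.092 ] axis [0.0302 0.0027 0.9995] tilt 1.7 az 5.2 foot [0.4325 0.2632 0.0021] mid [0.4339 0.2633 0.047 ] handle dir az 10.6 24
toolx az -173.16093001118188
```

The picture shows blue standing nearly upright under the jaws (crop 310,320), and the fit gives 1.7° remaining. I open a little so it settles flat, then regrip it upright.

>>> send_rows(
  plan=[
    [[0, 0, -0.001], 0, 120],
    [[0, 0, -0.002], 0, 70],
    [[0, 0, -0.002], 0, 60],
    [[0, 0, -0.002], 0, 40],
    [[0, 0, -0.002], 0, 30],
  ],
)

```text
clock: 11.65
tool_pos: [0.4318, 0.2628, 0.062]
tool_rot: [0.187, -3.136, 0.0]
contact_force: [-0.0, -0.6, 0.2]
width: 0.843
```

>>> send_rows(
  plan=[
    [[0, 0, 0], 0, 20],
    [[0, 0, 0], 0, 10],
    [[0, 0, 0], 0, 10],
  ],
)

```text
clock: 11.95
tool_pos: [0.4318, 0.2629, 0.0622]
tool_rot: [0.187, -3.136, 0.0]
contact_force: [0.3, -0.4, 0.8]
width: 0.949
```

```bash
python3 chk.py s12
```

```text
12.0 [0.4318 0.2629 0.0622] [0.5703 0.1148 1.1658] 0.9549315582691065 1.1633101581828234
203 0.0009476699031728646
rim [0.4369 0.2644 0.0933] axis [ 0.0583 -0.0087  0.9983] tilt 3.4 az -8.5 foot [0.4317 0.2651 0.0035] mid [0.4343 0.2647 0.0484] handle dir az 8.4 25
203 0.0009250461000862645
rim [0.4369 0.2642 0.0935] axis [0.0295 0.0321 0.9991] tilt 2.5 az 47.4 foot [0.4343 0.2613 0.0035] mid [0.4356 0.2627 0.0485] handle dir az 9.3 28
toolx az -173.1703802631037
```

View pics/s12c.png

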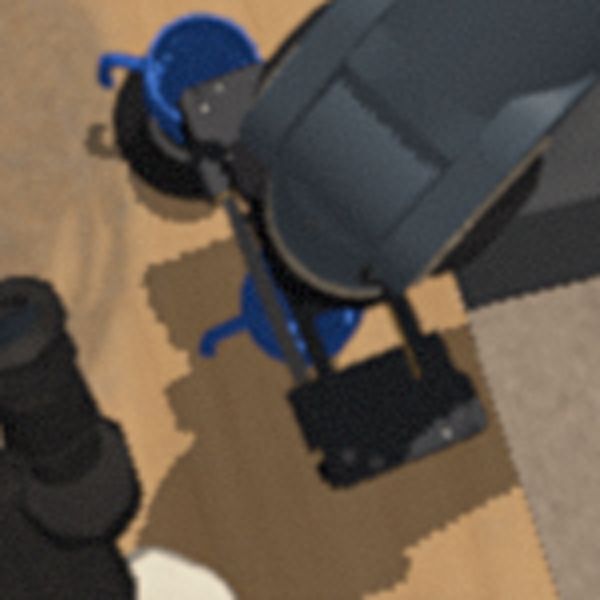

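```bash
cat > up.py <<'E'
import sys
from h import *
from scipy.optimize import least_squares
def upfit(d,c,rimz,zlo=.012,zhi=.13,rad=.06):
    P=bluepts(d,(c[0]-rad,c[0]+rad,c[1]-rad,c[1]+rad)); P=P[(P[:,2]<zhi)&(P[:,2]>zlo)]
    f=lambda x: pdist(np.hypot(P[:,0]-x[0],P[:,1]-x[1]),P[:,2]-x[2]+.09)
    s=least_squares(f,[*c,rimz],loss='soft_l1',f_scale=.0015,x_scale=.01)
    r=np.hypot(P[:,0]-s.x[0],P[:,1]-s.x[1]); h=P[r>.038]; hv=h[:,:2].mean(0)-s.x[:2] if len(h) else [0,0]
    print(len(P),s.x.round(4),np.median(f(s.x)).round(5),'handle',np.degrees(np.arctan2(hv[1],hv[0])).round(1),len(h))
E
python3 - <<'E'
from up import *
for n in('s9','s11','s12'): upfit(load(n),(.434,.263),.09)
upfit(load('s12'),(.4557,.143),.1)
upfit(load('side0'),(.4557,.143),.1)
upfit(load('top0'),(.4557,.143),.1)
E
```

```text
179 [0.4347 0.2642 0.0924] 0.00117 handle 9.5 31
180 [0.4344 0.2643 0.0918] 0.00117 handle 9.2 30
203 [0.4363 0.2643 0.0933] 0.00106 handle 8.4 30
497 [0.4562 0.143  0.0985] 0.0007 handle -23.2 32
718 [0.4558 0.1428 0.0982] 0.00066 handle -22.4 30
344 [0.4553 0.1442 0.1005] 0.00078 handle -25.6 13
```

>>> send_rows(
  plan=[
    [[-0.002, 0.001, 0], 0, 10],
    [[-0.004, 0.001, 0], 0, 10],
    [[-0.004, 0.001, 0], 0, 60],
    [[-0.004, 0.001, 0], 0, 75],
    [[-0.004, 0.001, 0], 0, 120],
  ],
)

```text
clock: 12.5
tool_pos: [0.4356, 0.2644, 0.0622]
tool_rot: [0.187, -3.136, -0.0]
contact_force: [-0.4, 0.7, 0.8]
width: 0.772
```

>>> send_rows(
  plan=[
    [[0, 0, 0], 0, 120],
    [[0, 0, 0], 0, 120],
    [[0, 0, 0], 0, 120],
    [[0, 0, 0], 0, 120],
  ],
)

```text
clock: 12.9
tool_pos: [0.4356, 0.2644, 0.0622]
tool_rot: [0.187, -3.136, -0.0]
contact_force: [-0.3, 0.2, -0.5]
width: 0.712
```

>>> send_rows(
  plan=[
    [[0, 0, -0.01], 0, 120],
    [[0, 0, -0.04], 0, 120],
    [[0, 0, -0.08], 0, 120],
    [[0, 0, -0.11], 0, 120],
    [[0, 0, -0.12], 0, 120],
  ],
)

```text
clock: 13.4
tool_pos: [0.4374, 0.2654, 0.1861]
tool_rot: [-0.187, 3.13, 0.006]
contact_force: [0.9, 0.4, 0.3]
width: 0.715
```

```bash
python3 chk.py s13
```

```text
13.45 [0.4373 0.2655 0.186 ] [-1.4475  0.1351  1.5954] 0.7123809904791366 1.120982658017686
295 0.0009242102096556836
rim [0.438  0.2654 0.216 ] axis [ 0.0089 -0.0125  0.9999] tilt 0.9 az -54.6 foot [0.4372 0.2665 0.126 ] mid [0.4376 0.2659 0.171 ] handle dir az 9.7 33
295 0.0009297368330859449
rim [0.4379 0.2654 0.2157] axis [ 0.0067 -0.0119  0.9999] tilt 0.8 az -60.5 foot [0.4373 0.2665 0.1257] mid [0.4376 0.266  0.1707] handle dir az 9.7 32
toolx az -173.17747528213016
```

View pics/s13c.png

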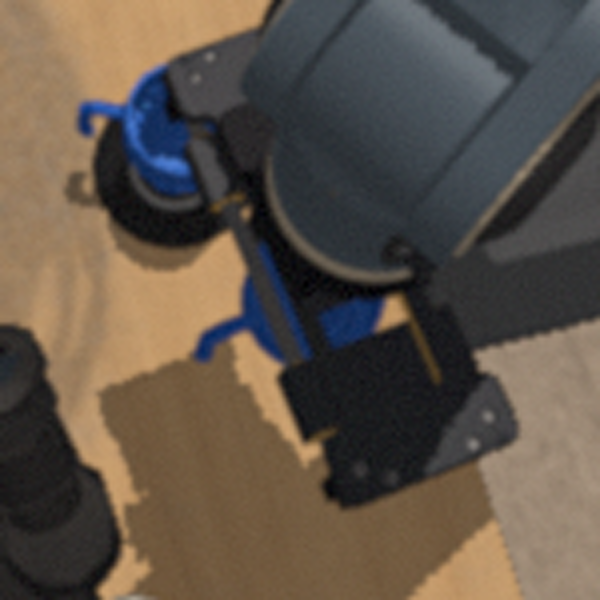

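It hangs upright (0.8°) and centred on the tool, handle azimuth about 9°. I turn it half a turn clockwise at (0.42, 0.20), clear of the microscopes, which puts the handles about 150° apart.

>>> send_rows(
  plan=[
    [[0.008, -0.02, -0.01], 0, 120],
    [[0.016, -0.04, -0.02], 0, 120],
    [[0.025, -0.062, -0.03], 0, 120],
    [[0.025, -0.062, -0.03], 0.14, 120],
    [[0.025, -0.062, -0.03], 0.28, 120],
  ],
)

```text
clock: 13.95
tool_pos: [0.4175, 0.1987, 0.2114]
tool_rot: [-0.263, -3.129, 0.001]
contact_force: [-0.7, 0.3, -0.2]
width: 0.714
```

>>> send_rows(
  plan=[
    [[0, 0, 0], 0.14, 120],
    [[0, 0, 0], 0.28, 120],
    [[0, 0, 0], 0.42, 120],
    [[0, 0, 0], 0.56, 120],
    [[0, 0, 0], 0.7, 120],
  ],
)

```text
clock: 14.45
tool_pos: [0.4173, 0.1994, 0.2109]
tool_rot: [-1.318, -2.85, 0.004]
contact_force: [0.0, -0.3, -1.1]
width: 0.715
```

>>> send_rows(
  plan=[
    [[0, 0, 0], 0.14, 120],
    [[0, 0, 0], 0.28, 120],
    [[0, 0, 0], 0.42, 120],
    [[0, 0, 0], 0.56, 120],
    [[0, 0, 0], 0.7, 120],
  ],
)

```text
clock: 14.95
tool_pos: [0.4173, 0.1994, 0.2109]
tool_rot: [-2.216, -2.226, 0.004]
contact_force: [-0.1, -0.2, -0.0]
width: 0.715
```

>>> send_rows(
  plan=[
    [[0, 0, 0], 0.14, 120],
    [[0, 0, 0], 0.28, 120],
    [[0, 0, 0], 0.42, 120],
    [[0, 0, 0], 0.56, 120],
    [[0, 0, 0], 0.7, 120],
  ],
)

```text
clock: 15.45
tool_pos: [0.4173, 0.1994, 0.2109]
tool_rot: [2.845, 1.331, -0.004]
contact_force: [0.6, -0.1, -0.7]
width: 0.71
```

>>> send_rows(
  plan=[
    [[0, 0, 0], 0.14, 120],
    [[0, 0, 0], 0.28, 120],
    [[0, 0, 0], 0.42, 120],
    [[0, 0, 0], 0.56, 120],
    [[0, 0, 0], 0.7, 120],
  ],
)

```text
clock: 15.95
tool_pos: [0.4173, 0.1994, 0.2109]
tool_rot: [3.128, 0.275, -0.004]
contact_force: [-0.3, -0.1, 0.1]
width: 0.717
```

```bash
python3 chk.py s14; python3 -c "
from h import *
s=robot.sense();print(R.from_rotvec(s['tool_rot']).as_matrix().round(3),s['q'].round(3))"
```

```text
16.0 [0.4174 0.1994 0.211 ] [-0.1682  0.6915 -1.1238] 0.7117470917638384 -1.841448918643084
116 0.00045211471842349256
rim [0.4239 0.2006 0.241 ] axis [ 0.0055 -0.0166  0.9998] tilt 1.0 az -71.8 foot [0.4234 0.2021 0.151 ] mid [0.4236 0.2014 0.196 ] handle dir az 0.0 0
116 0.0006796013887679399
rim [0.4207 0.2036 0.2413] axis [0.005  0.0129 0.9999] tilt 0.8 az 68.8 foot [0.4203 0.2024 0.1513] mid [0.4205 0.203  0.1963] handle dir az 0.0 0
toolx az 9.820303953867382
[[ 0.985  0.171 -0.002]
 [ 0.171 -0.985 -0.002]
 [-0.002  0.001 -1.   ]] [-1.013  0.134  0.53   2.053 -0.081  0.977 -1.841]
```

View pics/s14c.png

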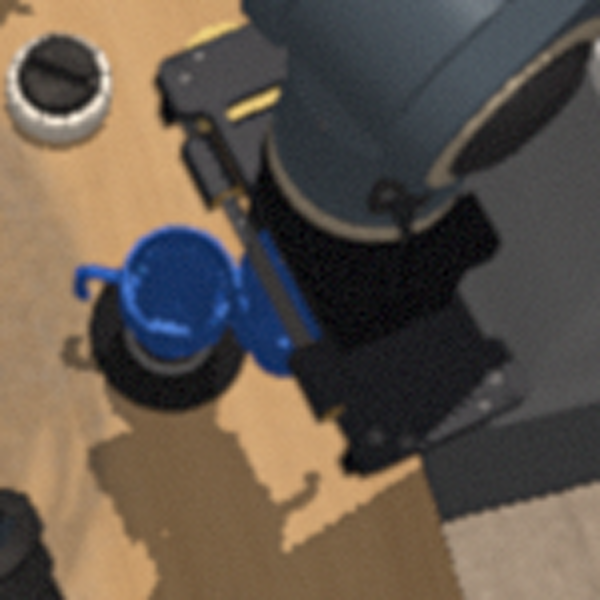

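>>> send_rows(
  plan=[
    [[0.009, 0.02, 0], 0, 120],
    [[0.018, 0.04, 0], 0, 120],
    [[0.028, 0.062, 0], 0, 120],
    [[0.028, 0.062, 0.02], 0, 120],
    [[0.028, 0.062, 0.03], 0, 120],
  ],
)

```text
clock: 16.5
tool_pos: [0.4559, 0.1429, 0.1803]
tool_rot: [3.127, 0.284, -0.005]
contact_force: [-0.1, 0.8, -0.5]
width: 0.712
```

>>> send_rows(
  plan=[
    [[0, 0, 0], 0, 120],
    [[0, 0, 0], 0, 120],
    [[0, 0, 0], 0, 120],
  ],
)

```text
clock: 16.8
tool_pos: [0.4571, 0.1445, 0.1826]
tool_rot: [-3.128, -0.286, -0.001]
contact_force: [-1.0, 0.3, 0.2]
width: 0.714
```

```bash
python3 chk.py s15
python3 - <<'E'
from up import *
t=cap('top','t15'); cv2.imwrite('pics/t15c.png',cv2.resize(t['pixels'][200:290,190:310,::-1],None,fx=5,fy=5,interpolation=cv2.INTER_CUBIC))
s=load('s15')
P=bluepts(s,(.38,.54,.08,.21)); print(np.histogram(P[:,2],12))
st=robot.sense(); c=st['tool_pos'][:2]
upfit(s,c,.21,zlo=.12,zhi=.225); upfit(s,(.4557,.143),.098,zhi=.105)
E
```

```text
16.85 [0.4572 0.1444 0.1827] [ 0.9193 -0.5683 -0.688 ] 0.7167494466972103 -1.626846061726508
0 nan
rim [0.4572 0.1444 0.2097] axis [0. 0. 1.] tilt 0.0 az 0.0 foot [0.4572 0.1444 0.1197] mid [0.4572 0.1444 0.1647] handle dir az 0.0 0
0 nan
rim [0.4572 0.1444 0.2097] axis [0.2826 0.052  0.9578] tilt 16.7 az 10.4 foot [0.4317 0.1398 0.1235] mid [0.4444 0.1421 0.1666] handle dir az 0.0 0
toolx az 10.428630527594793
(array([ 15,   8,  51, 117,   9,  44,  28,  53,  54,  51,   0,   3]), array([0.01214576, 0.03350373, 0.0548617 , 0.07621968, 0.09757765,
       0.11893562, 0.14029359, 0.16165156, 0.18300954, 0.20436751,
       0.22572548, 0.24708345, 0.26844143]))
230 [0.4618 0.1483 0.2118] 0.00056 handle 0.0 0
200 [0.4564 0.142  0.0996] 0.00096 handle -21.8 26
  return _methods._mean(a, axis=axis, dtype=dtype,
  ret = ret.dtype.type(ret / rcount)
```

View pics/s15c.png

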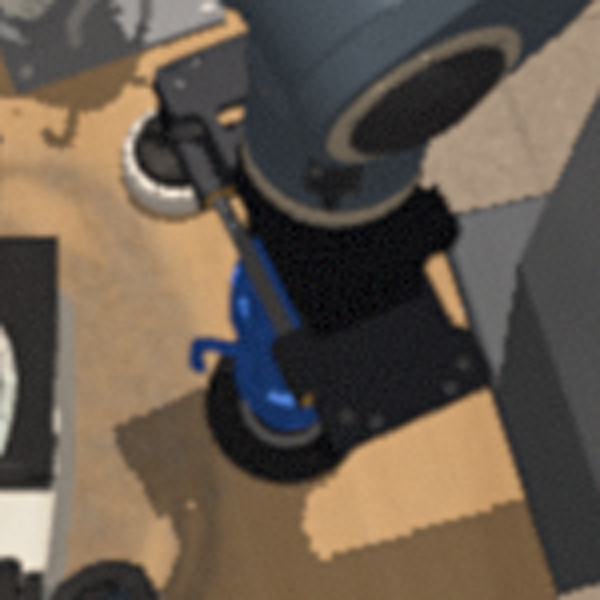

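Run:
```python
from up import *
s=load('s15'); im=cv2.resize(s['pixels'][250:400,270:420,::-1],None,fx=5,fy=5,interpolation=cv2.INTER_CUBIC)
th=np.linspace(0,2*np.pi,200)
def ring(c,z,r,col):
    p=proj(s,np.c_[c[0]+r*np.cos(th),c[1]+r*np.sin(th),np.full(200,z)])
    p=((p-[270,250]+.5)*5).astype(int); cv2.polylines(im,[p.reshape(-1,1,2)],True,col,1)
for c,col in (((.4572,.1444),(0,255,0)),((.4618,.1483),(0,0,255))):
    ring(c,.2118,.031,col); ring(c,.1798,.031,col); ring(c,.1218,.0165,col)
ring((.4558,.1428),.0985,.031,(0,255,255)); ring((.4558,.1428),.0665,.031,(0,255,255))
cv2.imwrite('pics/s15o.png',im)
P=bluepts(s,(.38,.54,.08,.21))
for zr in ((.185,.205),(.165,.178),(.14,.16),(.12,.135)):
    q=P[(P[:,2]>zr[0])&(P[:,2]<zr[1])]; print(zr,len(q),q.min(0).round(3),q.max(0).round(3), np.hypot(*(q[:,:2]-[.4572,.1444]).T).round(3)[:12], np.hypot(*(q[:,:2]-[.4618,.1483]).T).round(3)[:12])
```

```text
(0.185, 0.205) 51 [0.468 0.117 0.186] [0.492 0.171 0.205] [0.029 0.03  0.029 0.03  0.029 0.029 0.03  0.031 0.032 0.031 0.032 0.032] [0.031 0.031 0.031 0.032 0.031 0.032 0.032 0.03  0.031 0.03  0.03  0.03 ]
(0.165, 0.178) 20 [0.463 0.122 0.165] [0.484 0.141 0.178] [0.025 0.023 0.023 0.022 0.021 0.021 0.02  0.025 0.026 0.024 0.027 0.024] [0.027 0.025 0.025 0.024 0.024 0.024 0.023 0.024 0.024 0.023 0.025 0.023]
(0.14, 0.16) 27 [0.457 0.125 0.142] [0.478 0.162 0.159] [0.019 0.019 0.018 0.019 0.018 0.017 0.017 0.016 0.022 0.016 0.016 0.015] [0.023 0.022 0.022 0.022 0.022 0.021 0.021 0.02  0.022 0.02  0.02  0.02 ]
(0.12, 0.135) 34 [0.452 0.13  0.121] [0.478 0.162 0.135] [0.014 0.014 0.013 0.013 0.018 0.012 0.011 0.012 0.017 0.016 0.011 0.011] [0.019 0.019 0.017 0.019 0.018 0.017 0.017 0.018 0.018 0.018 0.016 0.016]
```

View pics/s15o.png

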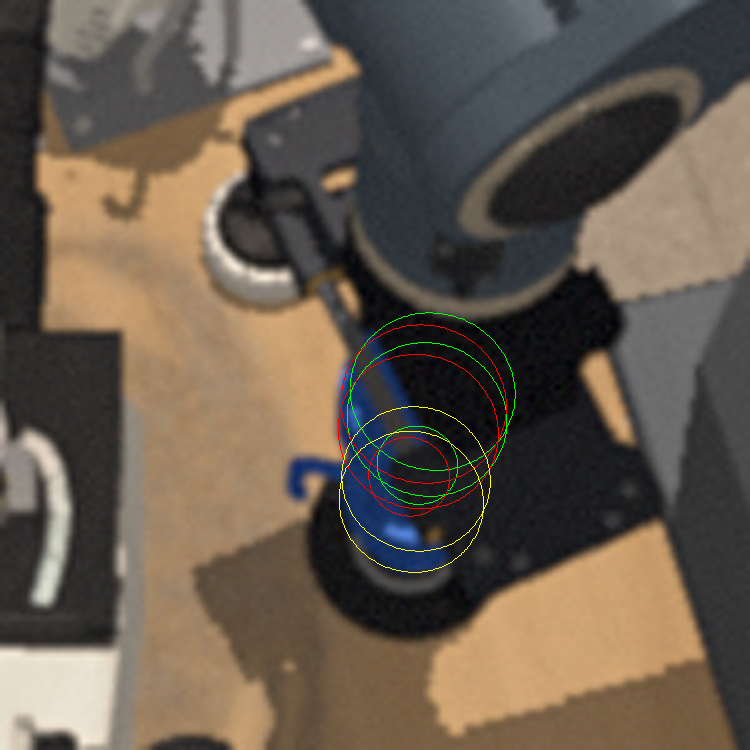

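The overlay shows the held beaker following the red rings (the camera fit), about 5 mm off the tool reading. I trust the camera-to-camera difference, correct for it, then lower while watching the forces.

>>> send_rows(
  plan=[
    [[-0.003, 0.002, 0], 0, 120],
    [[-0.0055, 0.0035, 0], 0, 120],
    [[-0.0055, 0.0035, 0.01], 0, 120],
    [[-0.0055, 0.0035, 0.02], 0, 120],
    [[-0.0055, 0.0035, 0.03], 0, 120],
  ],
)

```text
clock: 17.4
tool_pos: [0.4518, 0.1394, 0.1511]
tool_rot: [3.129, 0.284, -0.001]
contact_force: [0.6, -0.5, -0.3]
width: 0.713
```

>>> send_rows(
  plan=[
    [[0, 0, 0.005], 0, 120],
    [[0, 0, 0.01], 0, 120],
    [[0, 0, 0.015], 0, 120],
    [[0, 0, 0.02], 0, 120],
    [[0, 0, 0.02], 0, 120],
  ],
)

```text
clock: 17.9
tool_pos: [0.4518, 0.1394, 0.1316]
tool_rot: [3.128, 0.284, -0.002]
contact_force: [-0.5, -0.7, -0.6]
width: 0.716
```

Run:
```python
from up import *
s=cap('side','s16'); st=robot.sense(); tp=st['tool_pos']; print(st['clock'],tp.round(4),st['contact_force'].round(1),st['width'])
cv2.imwrite('pics/s16c.png',cv2.resize(s['pixels'][260:410,270:420,::-1],None,fx=4,fy=4,interpolation=cv2.INTER_CUBIC))
upfit(s,tp[:2]+[.004,.004],tp[2]+.029,zlo=.1025,zhi=tp[2]+.035); upfit(s,(.4557,.143),.098,zhi=.1005)
```

```text
17.95 [0.452  0.1394 0.132 ] [ 0.1 -0.3  0.2] 0.7176521573046191
150 [0.4561 0.1428 0.1616] 0.00064 handle 0.0 0
198 [0.4563 0.1442 0.1039] 0.00255 handle -23.8 31
```

View pics/s16c.png

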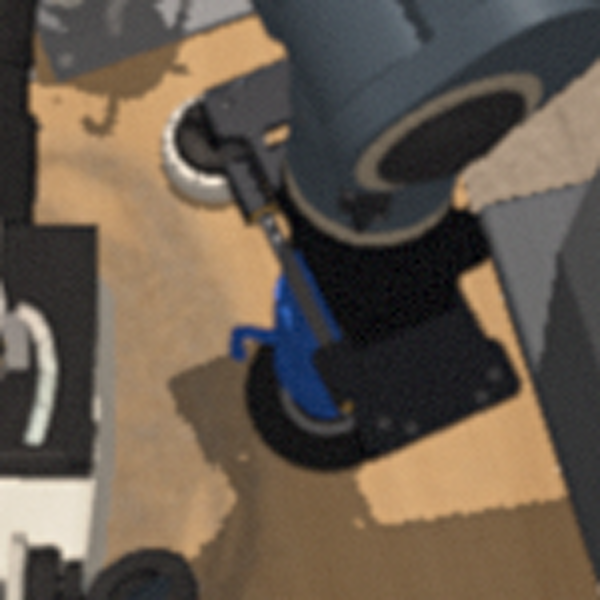

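The held beaker (0.4561, 0.1428) is now over the base (0.4558, 0.1428), with no side force. I continue down.

>>> send_rows(
  plan=[
    [[0, 0, 0.004], 0, 120],
    [[0, 0, 0.008], 0, 120],
    [[0, 0, 0.012], 0, 120],
    [[0, 0, 0.016], 0, 120],
    [[0, 0, 0.018], 0, 120],
  ],
)

```text
clock: 18.45
tool_pos: [0.4519, 0.1394, 0.1137]
tool_rot: [3.129, 0.284, -0.001]
contact_force: [0.3, -0.5, -0.7]
width: 0.713
```

>>> send_rows(
  plan=[
    [[0, 0, 0.002], 0, 120],
    [[0, 0, 0.004], 0, 120],
    [[0, 0, 0.006], 0, 120],
    [[0, 0, 0.008], 0, 120],
    [[0, 0, 0.008], 0, 120],
  ],
)

```text
clock: 18.95
tool_pos: [0.452, 0.1395, 0.106]
tool_rot: [3.129, 0.284, -0.001]
contact_force: [-0.0, -0.1, -0.4]
width: 0.716
```

>>> send_rows(
  plan=[
    [[0, 0, 0.001], 0, 120],
    [[0, 0, 0.002], 0, 120],
    [[0, 0, 0.003], 0, 120],
    [[0, 0, 0.004], 0, 120],
    [[0, 0, 0.004], 0, 120],
  ],
)

```text
clock: 19.45
tool_pos: [0.452, 0.1395, 0.1021]
tool_rot: [-3.129, -0.284, 0.001]
contact_force: [-0.5, 1.4, -0.3]
width: 0.714
```

>>> send_rows(
  plan=[
    [[0, 0, 0.001], 0, 120],
    [[0, 0, 0.002], 0, 120],
    [[0, 0, 0.002], 0, 120],
  ],
)

```text
clock: 19.75
tool_pos: [0.4518, 0.14, 0.1005]
tool_rot: [-3.128, -0.284, 0.002]
contact_force: [-2.0, 0.7, 5.9]
width: 0.715
```

>>> send_rows(
  plan=[
    [[0, 0, 0.0005], 0, 120],
    [[0, 0, 0.001], 0, 120],
    [[0, 0, 0.001], 0, 120],
  ],
)

```text
clock: 20.05
tool_pos: [0.4522, 0.1404, 0.1002]
tool_rot: [-3.127, -0.284, 0.0]
contact_force: [-4.6, 1.2, 10.4]
width: 0.719
```

Run:
```python
from up import *
s=cap('side','s17'); st=robot.sense(); tp=st['tool_pos']; print(st['clock'],tp.round(4),st['contact_force'].round(1),st['width'])
cv2.imwrite('pics/s17c.png',cv2.resize(s['pixels'][260:410,270:420,::-1],None,fx=4,fy=4,interpolation=cv2.INTER_CUBIC))
```

```text
20.1 [0.4522 0.1404 0.1002] [-3.3  1.2 10.8] 0.7159217875486219
```

View pics/s17c.png

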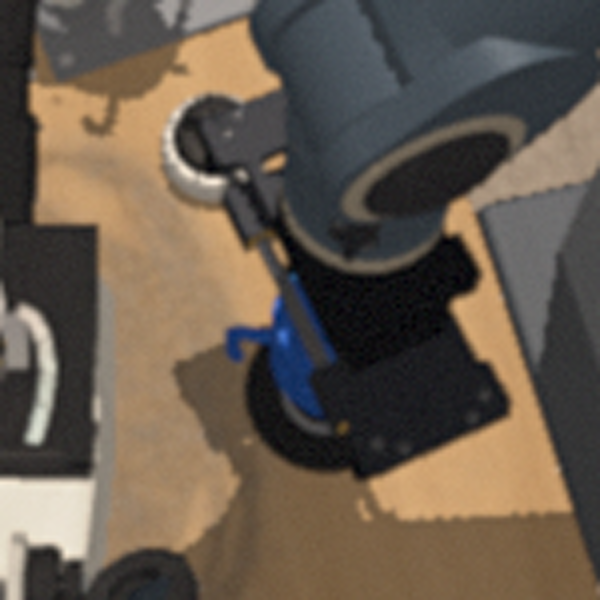

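It's seated at the expected height: the foot is about 38 mm up, which is 6 + 32. I take the press off and open slowly.

>>> send_rows(
  plan=[
    [[0, 0, -0.001], 0, 120],
    [[0, 0, -0.001], 0, 72],
    [[0, 0, -0.001], 0, 68],
    [[0, 0, -0.001], 0, 64],
    [[0, 0, -0.001], 0, 60],
  ],
)

```text
clock: 20.6
tool_pos: [0.4523, 0.1391, 0.1]
tool_rot: [3.128, 0.283, 0.0]
contact_force: [-0.0, -0.6, 0.5]
width: 0.754
```

>>> send_rows(
  plan=[
    [[0, 0, 0], 0, 40],
    [[0, 0, 0], 0, 20],
    [[0, 0, 0], 0, 0],
    [[0, 0, 0], 0, 0],
    [[0, 0, 0], 0, 0],
  ],
)

```text
clock: 21.1
tool_pos: [0.4522, 0.1395, 0.1002]
tool_rot: [-3.129, -0.284, -0.0]
contact_force: [0.0, -0.3, 0.3]
width: 0.989
```

>>> send_rows(
  plan=[
    [[0, 0, -0.01], 0, 0],
    [[0, 0, -0.03], 0, 0],
    [[0, 0, -0.07], 0, 0],
    [[0, 0, -0.11], 0, 0],
    [[0, 0, -0.15], 0, 0],
  ],
)

```text
clock: 21.6
tool_pos: [0.452, 0.139, 0.2524]
tool_rot: [-3.129, -0.283, -0.001]
contact_force: [1.0, 0.9, -0.1]
width: 1.002
```

>>> send_rows(
  plan=[
    [[-0.004, -0.035, -0.02], 0, 0],
    [[-0.008, -0.075, -0.04], 0, 0],
    [[-0.012, -0.115, -0.04], 0, 0],
    [[-0.02, -0.155, -0.04], 0, 0],
    [[-0.03, -0.17, -0.04], 0, 0],
  ],
)

```text
clock: 22.1
tool_pos: [0.3904, 0.3053, 0.291]
tool_rot: [-3.126, -0.292, -0.001]
contact_force: [0.8, -0.2, -0.3]
width: 1.003
```

Run:
```python
from up import *
np.set_printoptions(precision=4,suppress=True)
s=cap('side','s18'); t=cap('top','t18'); print(robot.sense()['clock'],robot.sense()['tool_pos'])
a=cv2.resize(s['pixels'][270:390,280:400,::-1],None,fx=4,fy=4,interpolation=cv2.INTER_CUBIC)
b=cv2.resize(s['pixels'][170:290,255:330,::-1],None,fx=4,fy=4,interpolation=cv2.INTER_CUBIC)
cv2.imwrite('pics/s18c.png',np.hstack([a,b])); cv2.imwrite('pics/t18c.png',cv2.resize(t['pixels'][180:290,200:380,::-1],None,fx=4,fy=4,interpolation=cv2.INTER_CUBIC))
for d in(s,t):
    P=bluepts(d,(.38,.54,.07,.22)); P=P[(P[:,2]>.075)&(P[:,2]<.16)]
    if len(P)<40: print(len(P)); continue
    x,e,hd=fit(P,(.456,.143,.13),(0,0)); print(e); report(x,hd)
    r=hd-x[:3]; print(np.c_[np.degrees(np.arctan2(r[:,1],r[:,0])),hd[:,2]][::3])
```

```text
22.2 [0.3901 0.3037 0.2906]
0.0010368372388628033
rim [0.4536 0.1435 0.1274] axis [-0.052  -0.0522  0.9973] tilt 4.2 az -134.9 foot [0.4583 0.1482 0.0377] mid [0.456  0.1458 0.0825] handle dir az -57.4 42
[[-163.9133    0.1184]
 [-171.0255    0.1195]
 [-166.7627    0.0986]
 [-169.3996    0.0964]
 [-170.6722    0.0931]
 [ -27.6388    0.0897]
 [ -25.0659    0.0859]
 [ -25.3503    0.0891]
 [ -26.4551    0.0906]
 [ -22.567     0.0876]
 [ -22.4543    0.091 ]
 [ -22.7613    0.0933]
 [ -21.1513    0.0857]
 [ -19.7114    0.0814]]
0.000980888046651604
rim [0.454  0.1416 0.1289] axis [-0.0159  0.0222  0.9996] tilt 1.6 az 125.7 foot [0.4554 0.1396 0.039 ] mid [0.4547 0.1406 0.084 ] handle dir az -53.2 22
[[ -21.3823    0.0876]
 [ -23.9645    0.0805]
 [ -24.8308    0.0782]
 [ -24.7957    0.0862]
 [ -24.2872    0.0918]
 [-166.4994    0.1216]
 [-168.5447    0.1178]
 [-166.9718    0.1168]]
```

View pics/s18c.png

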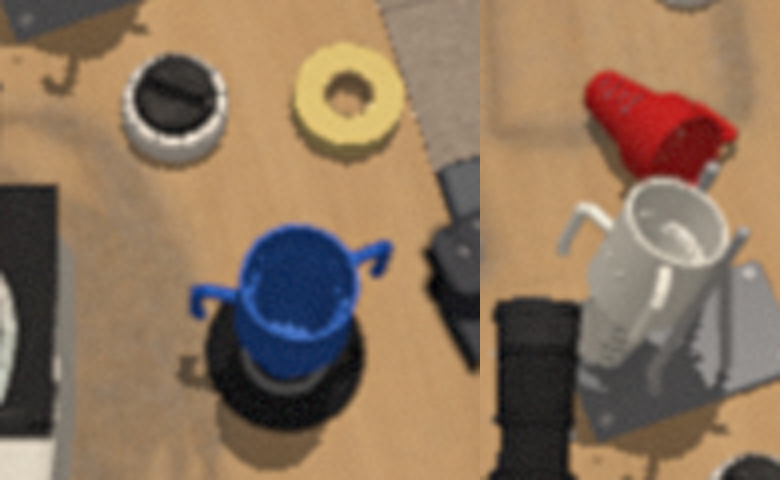

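View pics/t18c.png

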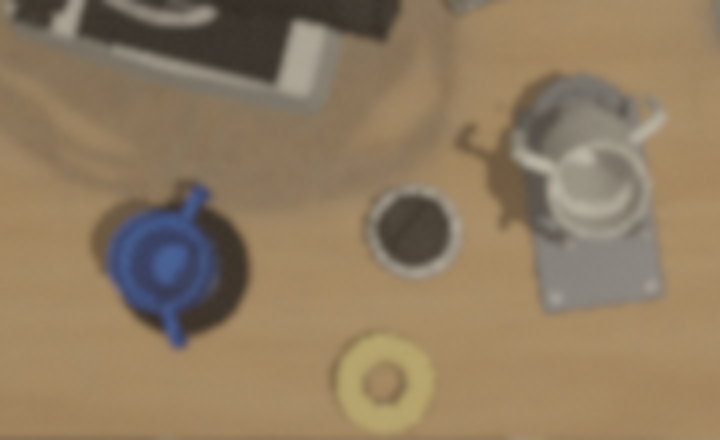

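The pictures show blue nested on the stand, handles at about −168° and −23° (roughly 145° apart), and the white stack, timer and tape where they were. Last check: whether the nested beaker is level and nothing has shifted.

Run:
```python
from up import *
np.set_printoptions(precision=4,suppress=True)
s=load('s18');t=load('t18');s0=load('side0');t0=load('top0')
for nm,d in(('side',s),('top',t)):
    P=bluepts(d,(.40,.51,.09,.195)); Q=P[(P[:,2]>.104)&(P[:,2]<.15)]; r=np.hypot(Q[:,0]-.455,Q[:,1]-.143); Q=Q[r<.036]
    x,e,hd=fit(Q,(.455,.143,.13),(0,0)); print(nm,len(Q),e); report(x,hd)
    upfit(d,(.455,.143),.13,zlo=.104,zhi=.15,rad=.05)
def shift(a,b,x,y,w,h):
    A,B=[cv2.cvtColor(i['pixels'],cv2.COLOR_RGB2GRAY)[y:y+h,x:x+w].astype('float32') for i in(a,b)]
    return np.round(cv2.phaseCorrelate(A,B,cv2.createHanningWindow((w,h),cv2.CV_32F)),2) if 0 else (np.round(cv2.phaseCorrelate(A,B)[0],2),np.abs(A-B).mean().round(1))
print('timer',shift(t0,t,285,222,36,34),'tape',shift(t0,t,280,260,34,30),'plate',shift(s0,s,300,240,36,34),'white low',shift(s0,s,272,235,32,36),'red',shift(t0,t,385,215,45,45),'timer s',shift(s0,s,305,278,36,36),'tape s',shift(s0,s,350,278,36,34),'dish/top',shift(t0,t,438,240,36,36))
for p in ((299,222),(290,205)): print(cloud(s)[p[1],p[0]],s['pixels'][p[1],p[0]])
```

```text
side 308 0.0006384220057586935
rim [0.4549 0.1424 0.13  ] axis [-0.041  -0.023   0.9989] tilt 2.7 az -150.7 foot [0.4586 0.1445 0.0401] mid [0.4568 0.1435 0.0851] handle dir az 0.0 0
334 [0.4528 0.1419 0.1296] 0.00053 handle -169.1 21
top 111 0.0005473961787871608
rim [0.4545 0.1423 0.1342] axis [ 0.0277 -0.086   0.9959] tilt 5.2 az -72.2 foot [0.452  0.15   0.0445] mid [0.4532 0.1462 0.0893] handle dir az 0.0 0
125 [0.4519 0.1421 0.1359] 0.00076 handle -167.2 8
timer (array([-0.05, -0.01]), np.float32(6.0)) tape (array([ 0.01, -0.19]), np.float32(6.0)) plate (array([-0.08,  0.19]), np.float32(4.0)) white low (array([0.06, 0.02]), np.float32(3.7)) red (array([0.58, 0.51]), np.float32(5.4)) timer s (array([-0.01, -0.04]), np.float32(4.8)) tape s (array([-0.04, -0.03]), np.float32(3.3)) dish/top (array([0.13, 0.05]), np.float32(5.8))
[ 0.5029 -0.159   0.13  ] [133 129 117]
[ 0.5054 -0.2689  0.0419] [131  21  21]
```

Run:
```python
from up import *
np.set_printoptions(precision=4,suppress=True)
for n in('s18','t18','side0'):
    d=load(n); w=cloud(d); p=d['pixels'].astype(int)
    P=bluepts(d,(.40,.51,.09,.195)); zc=.098 if n=='side0' else .13
    c=np.array([.4558,.1428]) if n=='side0' else np.array([.454,.1422])
    r=np.hypot(*(P[:,:2]-c).T); a=np.degrees(np.arctan2(P[:,1]-c[1],P[:,0]-c[0]))
    print(n)
    for lo in range(-180,180,45):
        m=(a>=lo)&(a<lo+45)&(abs(P[:,2]-zc)<.012)&(r<.036)&(r>.024); q=P[m]
        if len(q)>4: print(lo+22, len(q),'z top',np.percentile(q[:,2],90).round(4),'r out',np.percentile(r[m],90).round(4))
s=load('s18'); im=cv2.resize(s['pixels'][290:390,300:400,::-1],None,fx=7,fy=7,interpolation=cv2.INTER_CUBIC)
th=np.linspace(0,2*np.pi,200)
for c,z,rr,col in (((.454,.1422),.130,.031,(0,255,0)),((.4558,.1428),.0985,.031,(0,255,255)),((.4558,.1428),.0665,.031,(0,255,255)),((.4558,.1428),.007,.046,(0,0,255)),((.4558,.1428),.0145,.0255,(0,0,255))):
    q=proj(s,np.c_[c[0]+rr*np.cos(th),c[1]+rr*np.sin(th),np.full(200,z)]); cv2.polylines(im,[((q-[300,290]+.5)*7).astype(int).reshape(-1,1,2)],True,col,1)
cv2.imwrite('pics/s18o.png',im)
```

```text
s18
-158 29 z top 0.1288 r out 0.0336
-113 30 z top 0.1286 r out 0.0304
-68 24 z top 0.1292 r out 0.0297
-23 16 z top 0.1291 r out 0.03
22 24 z top 0.1299 r out 0.0306
67 31 z top 0.1296 r out 0.031
112 25 z top 0.1296 r out 0.0308
157 16 z top 0.1291 r out 0.0299
t18
-158 20 z top 0.1318 r out 0.0349
-113 14 z top 0.1316 r out 0.0293
-68 13 z top 0.1307 r out 0.0295
-23 12 z top 0.1296 r out 0.0306
22 7 z top 0.1292 r out 0.0299
side0
-158 21 z top 0.0957 r out 0.0317
-113 26 z top 0.0971 r out 0.031
-68 20 z top 0.0978 r out 0.0291
-23 32 z top 0.0957 r out 0.0346
22 22 z top 0.0977 r out 0.0288
67 25 z top 0.0978 r out 0.0295
112 26 z top 0.098 r out 0.0313
157 15 z top 0.098 r out 0.032
```

View pics/s18o.png

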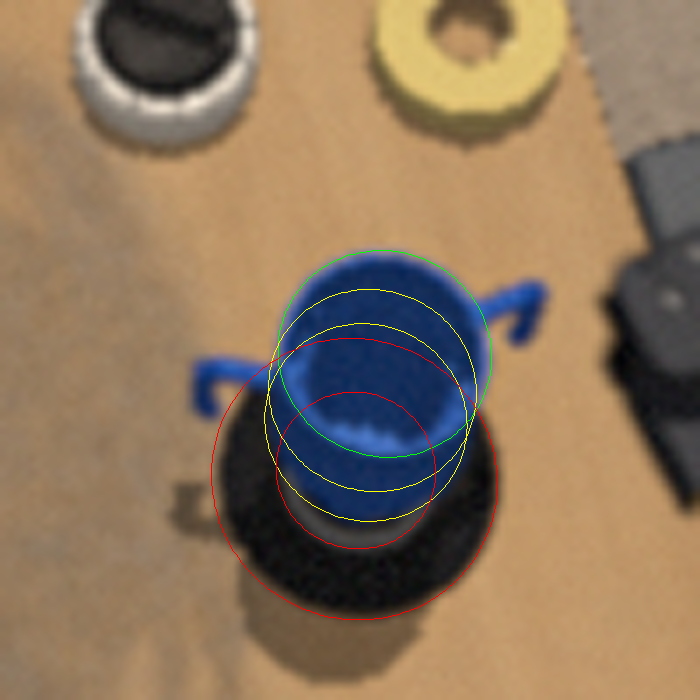

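The rim is level within about 1 mm all round and sits 32 mm above the base's old rim height, so it is fully seated. The gripper is clear, so I hand in.

```bash
python3 -c "
from cell import robot
print(robot.sense()['clock'],robot.sign_off())"
```

```text
the job is handed in; nothing more can be done
22.2 None
```

The blue beaker is off the stack and nested upright in the blue beaker on the stand. I handed the job in at 22.2 s of the 51 s allowed.

**What I did:** I gripped only the blue collar, pulled it out along its own axis and carried it to free table. The tool can't tilt, so I righted the beaker there by pressing its foot on the table at about 20 N. I let it stand, regripped it, and turned it half a turn. I then lowered it until it met about 10 N, eased off the press and opened the jaws slowly.

**Last checks:**
- **Seating:** the side view puts the rim at 0.130 m, 32 mm above where the base rim stood, and level to about 1 mm all round.
- **Handles:** they are at about −168° and −23°, roughly 145° apart.
- **Other things:** the timer and tape show no shift in either view, and the lower white beaker and holder plate show none in the side view. The upper white beaker I judged by eye only. I found no shift where I took the dish to be, but I never positively identified it.

**Disagreements:**
- Before lowering, the camera put the held beaker about 5 mm from the tool reading. I went by the camera and it went in without side force until it seated.
- Single-view tilt fits of the nested beaker gave 3–5° in conflicting directions. They rest on few points, so I relied on the rim heights.
- The top view's fits put the nested rim at 0.129–0.136 m, a few mm above the side view at most. The beakers may sit 1–3 mm off where the base first stood.
- The red look-alike's top-view crop showed a half-pixel shift, which I took for noise. The arm did not go near it.

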